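# Put the tablet jar away behind the safety catch

### The arm

A 6-joint arm with a two-finger parallel gripper is mounted at the origin on the work surface. World frame = base frame: x ahead of the robot, y to its left, z up, the work surface at z = 0. Lengths are in m, angles in degrees, forces in N, time in s.
With the tool pointing down it reaches from about 0.3 to 0.75 m from the base axis. Payload 8.5 kg.
Tool frame: the origin (TCP) lies between the finger pads; the fingertips stand 14 mm ahead of it and the grasp point (between the pads) lies 5 mm behind it; x points along the fingers, z is the direction in which the jaws open and shut, and the axes are right-handed (so a half turn about x gives the same grasp; the last joint's range is limited). The gripper opens to 85 mm and grips with 20 to 120 N. Pads are 22 mm wide; open, the fingers measure 114 mm over their backs; the gripper's body (76 mm by 85 mm) begins 54 mm behind the grasp point. The pads swing forward as they close: fully open they stand 13 mm farther back than shut.
Start: joints at [-80.518, 21.807, 74.336, -0, 83.858, -12.336], TCP at [0.204, -0.511, 0.245] pointing down, gripper open.
Joint ranges: [-178.18, 178.18], [-50.72, 133.34], [12.68, 142.11], [-81.47, 261.47], [9.98, 163.14], [-165.26, 165.26]. Speed limits (degrees/s): [136.94, 136.94, 180, 180, 180, 180].

### API

Orientations are given as a 3x3 rotation matrix whose columns are the frame's x, y, z axes.
In Python, from rig import env gives the robot as it stands.
- The arm moves only by the shell command python3 -m jog 'ROWS' [FORCE]. ROWS is JSON, a list of rows, each a list of 5 numbers: the opening, from -1 (shut) to 1 (fully open), so that 0 is half open, then the shift along the tool's x, y, z in m, then the turn about the tool's x in rad. In form: [[claw, dx, dy, dz, yaw], ...]. A call has 1 to 20 rows; each row is the pose to reach, as a shift and turn from the pose commanded when the call began, along the tool's axes at that moment; what a row does not reach only later rows make up. A row lasts 1/10 s, in which the tool goes at most 50 mm and 8.59 degrees, less where a joint would pass 70% of its speed; a pose out of reach is approached as far as the arm can. A call with a gripper value outside its range is refused whole. The fingers move at their own pace and stop on an object; FORCE is the grip in N (left out, the last holds). Time passes only in rows, so rows that repeat a pose let the fingers close. It gives the time, the measured TCP pose, the force and the opening at its end, in the units of the state.
- env.observe(): the state, without advancing time (a new reading comes with each control period).
- env.get_image(name): name is "scene" or "top"; returns the picture (420x560x3 uint8, red, green, blue); there is no depth.
- env.camera_model(name): a dict with "fx", "fy", "cx", "cy" (pixels), "origin" and "orientation" of the camera in the world. Camera axes: x right, y up, looking along -z (the intrinsics and any distortion apply to the point x, -y, -z); pixel columns grow to the right and rows downward; lengths in m; the calibration is good to about 2 mm. A picture is of the moment at which its call begins. camera_model takes no time and is no camera call.
- env.close_job(): hands the job in, once; it reports no verdict.
The state is a dict: "time_s": time; "q": joint angles; "qvel": joint speeds; "joint_efforts": joint torques, N m; "position": TCP position; "tool_rot": TCP orientation; "ft_force": force on the tool from outside, world axes, zero at the start; "wrist_torque": the same for the moment, N m; "grip_width": finger opening in m.
Only numpy, scipy, OpenCV 4.12 (cv2) and the standard library are available. Lean on these libraries where they do the work, as an engineer would, in place of code of your own. Each camera call takes 0.05 s, during which the arm holds its last target.

### The job

The tablet jar must not stand about on the reception desk: put it away in the medicine cupboard. Draw the door ajar until its hidden safety catch stops it, push the catch down through the gap while pulling the door on and swing the door wide open; then stand the jar upright on the cupboard floor and shut the door fully so that the catch holds it again. Keep the jar upright all the time, and do not shift or knock over the other things on the desk or the carton in the cupboard.

Things in the scene. Friction and masses are not known exactly. Their poses are not given: they have to be found in the camera images.
- cupboard: Fixed grey medicine cupboard on the desk, 180 deep (x), 300 wide (y), 290 high mm. Origin: centre of the carcass underside; x runs from front to back, y to the left seen from the front. Open front at x = -90, facing the robot more or less. Floor 15 above desk, inside 270 wide, top board 12 thick; a strike block hangs from it to 30 below its top, 27 to 35 behind the front, y -129 to -67.
- door (a joint): White door over the whole front, rad: 0 shut, grows as its right (-y) edge swings out to the robot, stop 1.9. Panel 298 wide, 16 thick, top edge 289 above the desk; hinge at the carcass's left front edge. Light friction (0.25 N m), stays where left; starts at 0 to 0.08. The catch stops it near 0.23 rad (gap about 55 mm at the catch); with the catch pushed down it comes past and is free from 0.4.
- door_hinge (a point): Point on the door's hinge axis, in the plane of its inner face, level with its top edge (289 mm above the desk). Axes turn with the door: x points away from the inner face (into the cupboard when shut), -y runs along the door to its free edge at 298 mm, z up; the outer face is at x = -16.
- door_handle (a point): Middle of the straight horizontal steel bar of the door's handle: 12 mm thick, 80 long parallel to the door, its axis 40 mm off the outer face, 31 mm below the door's top edge, 246 mm from the hinge axis. Axes as door_hinge.
- catch (a joint): How far the safety catch is pushed down, m: 0 up (sprung), end stop 0.018. At 0.012 or more its hook passes under the strike block. 2 N to start, under 5 N at the stop; it springs up by itself. As the door is shut the ramped hook ducks under the strike by itself and springs up behind it (about 6 N at the handle).
- catch_pad (a point): Top middle of the catch's finger pad, 44 (x) by 30 (y) mm: part of a white nylon arm carried by the door, sticking out 131 mm square from its inner face. Pad centre 28 mm off the inner face, 240 from the hinge axis, 30 below the door's top edge when up; moves straight down. Hidden while shut, reached from above through the gap. Hook at the arm's end rises 12 above the pad. Axes as door_hinge.
- jar: The tablet jar: upright round white plastic jar with paper label and grey ribbed screw cap, 54 mm across the cap (52 below), 96 high, about 0.14 kg. Stands on the desk left or right of the cupboard. Origin: centre of its underside, z up.
- carton: Bystander: upright medicine carton standing to the back of the cupboard, 60 (x) x 50 (y) x 90 high mm, origin centre of its underside. Leave it standing where it is; there is room for the jar in the front beside it, left or right.
- stamp: Bystander: wooden hand stamp, base 64 x 40 mm, turned knob handle, 88 high, on the desk at the other side from the jar; origin centre of its underside.
- pen_cup: Bystander: dark round steel cup with pens, 76 mm across, 95 high, pens to 155; origin centre of its underside.
- stapler: Bystander: black desk stapler 145 (x) x 36 x 60 high mm, origin centre of its underside.

How it is judged:
By the outcome, as a careful person would: the job done as asked, in the order asked, and still so for the second after the job is handed in, with the robot touching nothing.
It also fails if it takes over 72 s, if anything falls off the work surface, if the arm or the gripper's body presses on something with over 40 N, if the wrist force passes 120 N, or if a joint passes its speed limit or range.

## Working session

There is one attempt and no reset: what is moved stays moved. The work goes in short steps, Python scripts to look and compute and a shell command to move; the robot and the scene stay as the last step left them, time stands still between calls to the robot, and variables do not carry over. Pictures are saved under pics/ and viewed, and the job is handed in when it is done.

```bash
ls; mkdir -p pics; cat > h.py <<'E'
import numpy as np, cv2
from rig import env
def snap(name,fn):
    im=env.get_image(name); cv2.imwrite('pics/'+fn+'.png',im[:,:,::-1]); return im
def ray(name,u,v):
    m=env.camera_model(name)
    d=np.array([(u-m['cx'])/m['fx'],-(v-m['cy'])/m['fy'],-1.0])
    return np.array(m['origin']),np.array(m['orientation'])@d
def onz(name,u,v,z):
    o,d=ray(name,u,v); return o+d*(z-o[2])/d[2]
def proj(name,p):
    m=env.camera_model(name); c=np.array(m['orientation']).T@(np.array(p)-np.array(m['origin']))
    return m['cx']+m['fx']*c[0]/-c[2], m['cy']-m['fy']*c[1]/-c[2]
E
python3 - <<'E'
from h import *
np.set_printoptions(precision=4,suppress=True)
for n in('scene','top'):
    snap(n,n+'0'); print(env.camera_model(n))
print(env.observe())
E
```

```text
pics
{'fx': 397.3317329586101, 'fy': 397.3317329586101, 'cx': 271.24953864356166, 'cy': 206.06674839008457, 'origin': array([ 1.492 , -0.1589,  1.0453]), 'orientation': array([[ 0.151 , -0.6534,  0.7418],
       [ 0.9885,  0.096 , -0.1166],
       [ 0.0049,  0.7509,  0.6604]])}
{'fx': 439.0667895631494, 'fy': 439.0667895631494, 'cx': 278.24666200836174, 'cy': 211.232510275806, 'origin': array([0.4142, 0.0084, 1.3468]), 'orientation': array([[ 0.0088,  0.9964, -0.0842],
       [-1.    ,  0.0091,  0.0033],
       [ 0.0041,  0.0842,  0.9964]])}
{'time_s': 0.1, 'q': array([-80.5182,  21.8376,  74.3788,   0.0007,  83.8575, -12.3351]), 'qvel': array([ 0.0119, -0.1225, -0.1425, -0.0112, -0.0231, -0.0444]), 'joint_efforts': array([  0.0042, -44.9216, -23.166 ,  -0.0001,   0.0036,  -0.    ]), 'position': array([ 0.2044, -0.5104,  0.2448]), 'tool_rot': array([[-0.0002,  0.9284,  0.3716],
       [ 0.0013,  0.3716, -0.9284],
       [-1.    ,  0.0003, -0.0013]]), 'ft_force': array([-0.2791,  1.0508,  0.0845]), 'wrist_torque': array([ 0.0009,  0.033 , -0.028 ]), 'grip_width': 0.0851693047421053}
```

View pics/scene0.png

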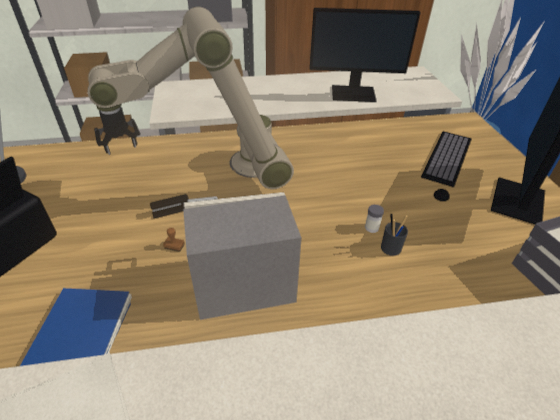

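View pics/top0.png

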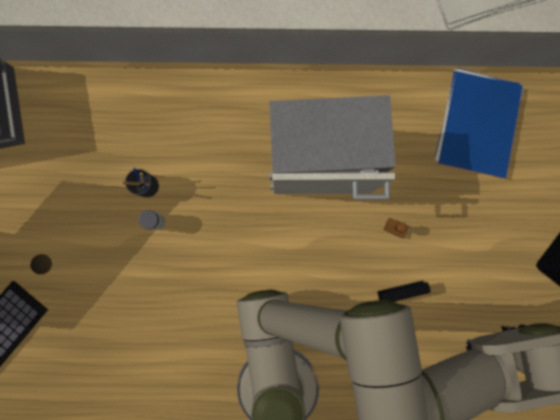

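Top view: cupboard top at about (270-393, 97-175), white door edge at row 176 with the handle at (371, 190). Jar is at (150, 219) left of the cupboard with the pen cup behind it, stamp at (397, 228), stapler at (404, 291). I'll zoom in.

```bash
python3 - <<'E'
import cv2
t=cv2.imread('pics/top0.png')
cv2.imwrite('pics/z1.png',cv2.resize(t[85:210,255:410],None,fx=5,fy=4.8,interpolation=cv2.INTER_CUBIC))
cv2.imwrite('pics/z2.png',cv2.resize(t[160:240,110:210],None,fx=6,fy=6,interpolation=cv2.INTER_CUBIC))
E
```

```text
(no output)
```

View pics/z1.png

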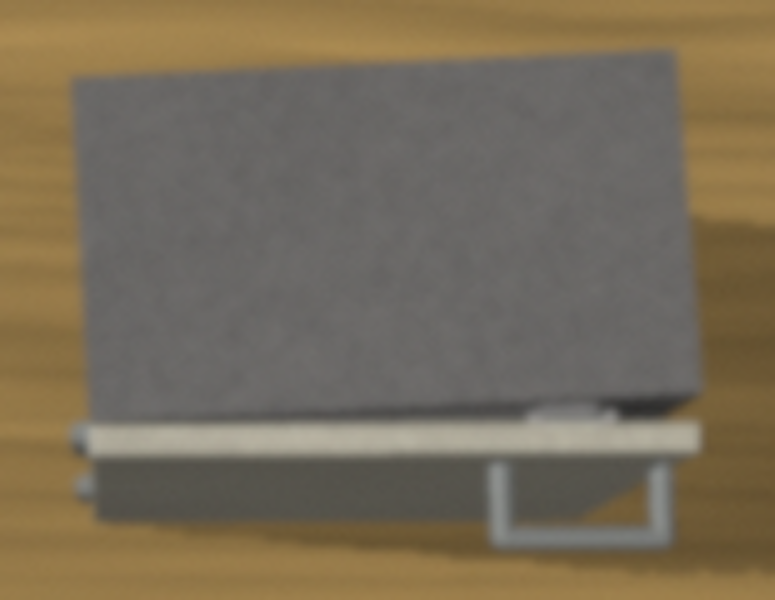

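View pics/z2.png

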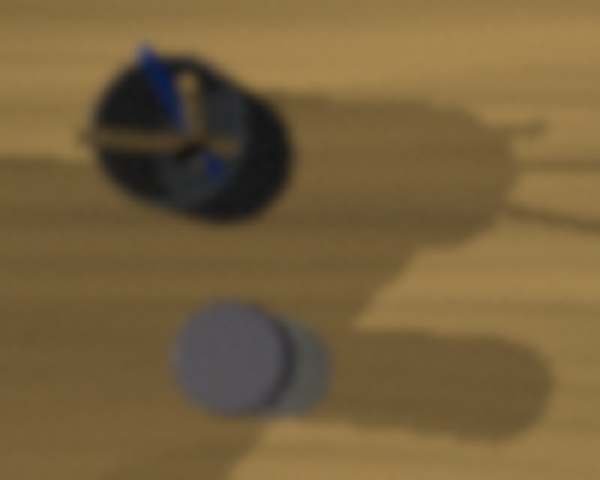

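```bash
cat >> h.py <<'E'
def z1(X,Y): return 255+(X+.5)/5-.5, 85+(Y+.5)/4.8-.5
def z2(X,Y): return 110+(X+.5)/6-.5, 160+(Y+.5)/6-.5
E
python3 - <<'E'
from h import *
np.set_printoptions(precision=4,suppress=True)
P=lambda x,y,z:onz('top',*z1(x,y),z)
bl=P(74,78,.29);br=P(676,50,.29);fr=P(701,395,.29);fl=P(92,420,.29)
print(bl,br,fr,fl)
print('w',np.linalg.norm(bl-br),np.linalg.norm(fr-fl),np.linalg.norm(br-fr),np.linalg.norm(bl-fl))
for a,b in((fr,fl),(br,bl)): d=b-a; print('yaw',np.degrees(np.arctan2(-d[0],d[1])))
for a,b in((fr,br),(fl,bl)): d=b-a; print('yaw',np.degrees(np.arctan2(d[1],d[0])))
print('door outer',P(95,455,.289),P(700,452,.289)); print('inner',P(90,424,.289),P(700,421,.289))
print('handle',P(489,538,.258),P(673,538,.258),P(581,538,.258))
print('jar',onz('top',*z2(230,358),.096))
print('cup',onz('top',*z2(180,138),.095))
for n,u,v,z in(('stamp',397,228,.07),('stapl1',380,295,.05),('stapl2',429,288,.05)): print(n,onz('top',u,v,z))
E
```

```text
[0.7766 0.0291 0.29  ] [ 0.7945 -0.2685  0.29  ] [ 0.6146 -0.2784  0.29  ] [0.5989 0.0185 0.29  ]
w 0.29812915310017957 0.29732188996241615 0.1801253495954988 0.178008671564945
yaw 3.021881791905227
yaw 3.4294098472680394
yaw 3.16392376100437
yaw 3.42302295975522
door outer [0.5812 0.0168 0.289 ] [ 0.5855 -0.2778  0.289 ]
inner [0.5971 0.0194 0.289 ] [ 0.6014 -0.278   0.289 ]
handle [ 0.5444 -0.1801  0.258 ] [ 0.5452 -0.2721  0.258 ] [ 0.5448 -0.2261  0.258 ]
jar [0.4936 0.3756 0.096 ]
cup [0.5989 0.4033 0.095 ]
stamp [ 0.4763 -0.3421  0.07  ]
stapl1 [ 0.2811 -0.2952  0.05  ]
stapl2 [ 0.3025 -0.4389  0.05  ]
```

```bash
cat >> h.py <<'E'
def to(x,y,z):
    s=env.observe(); R=np.array(s['tool_rot']); d=R.T@(np.array([x,y,z])-np.array(s['position']))
    return np.round(d,3)
HG=np.array([0.598,0.019]); 
def door(th,out,along):  # world xy of a point: 'out' = x in door frame, along = distance from hinge
    p=np.radians(3.25)-th
    return HG+along*np.array([np.sin(p),-np.cos(p)])+out*np.array([np.cos(p),np.sin(p)])
def st():
    s=env.observe(); np.set_printoptions(precision=4,suppress=True)
    R=np.array(s['tool_rot']); print('t',s['time_s'],'p',s['position'],'F',s['ft_force'],'w',round(s['grip_width'],4),'yang',np.degrees(np.arctan2(R[1,1],R[0,1])),'tilt',np.degrees(np.arccos(-R[2,0])),'q',s['q'])
E
python3 - <<'E'
from h import *
print(door(.042,-.033,.246),to(*door(.042,-.033,.246),.36))
E
python3 -m jog 2>&1 | head -20
```

```text
[ 0.56862535 -0.22745919] [-0.115  0.443 -0.127]
invalid input
```

```bash
python3 -m jog '[[-1,-0.04,0.03,0,0.05],[-1,-0.08,0.07,-0.02,0.1],[-1,-0.115,0.11,-0.03,0.15],[-1,-0.115,0.15,-0.04,0.2],[-1,-0.115,0.195,-0.055,0.25],[-1,-0.115,0.24,-0.07,0.3],[-1,-0.115,0.285,-0.08,0.35],[-1,-0.115,0.33,-0.095,0.4],[-1,-0.115,0.375,-0.11,0.42],[-1,-0.115,0.42,-0.12,0.42],[-1,-0.115,0.443,-0.127,0.42],[-1,-0.115,0.443,-0.127,0.42],[-1,-0.115,0.443,-0.127,0.42]]' 30; python3 - <<'E'
from h import *
st(); snap('top','t1')
E
```

```text
time_s: 1.4
position: [0.5684, -0.228, 0.3598]
tool_rot: [[-0.001, 0.999, -0.039], [0.0, -0.039, -0.999], [-1.0, -0.001, -0.0]]
ft_force: [-1.1, -0.4, -0.4]
grip_width: -0.0001
t 1.4 p [ 0.5684 -0.228   0.3598] F [-1.0623 -0.4203 -0.4445] w -0.0001 yang -2.206569315432531 tilt 0.06309135830319781 q [-32.9111  26.0463  49.0595  -0.0179 104.9549  59.2909]
```

View pics/t1.png

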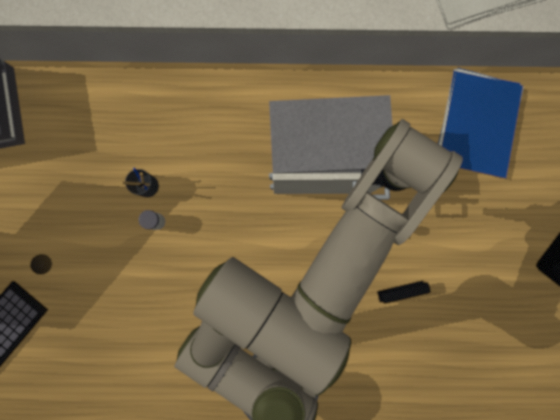

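The arm now hides the handle in the top view, so I'm descending into the handle gap and watching the force.

```bash
python3 -m jog '[[-1,0.04,0,0,0],[-1,0.07,0,0,0],[-1,0.08,0,0,0],[-1,0.095,0,0,0],[-1,0.11,0,0,0],[-1,0.11,0,0,0]]'; python3 -m jog '[[-1,0,-0.01,0,0],[-1,0,-0.02,0,0],[-1,0,-0.03,0,0.03],[-1,0,-0.04,0,0.06],[-1,0,-0.04,0,0.06]]'
```

```text
time_s: 2.05
position: [0.5677, -0.2286, 0.2497]
tool_rot: [[-0.002, 0.999, -0.04], [0.001, -0.04, -0.999], [-1.0, -0.002, -0.001]]
ft_force: [0.0, -1.0, -0.3]
grip_width: 0.0002
time_s: 2.55
position: [0.5272, -0.2265, 0.2511]
tool_rot: [[0.0, 0.995, -0.101], [-0.001, -0.101, -0.995], [-1.0, 0.0, 0.001]]
ft_force: [0.2, 0.2, -0.1]
grip_width: 0.0003
```

```bash
python3 -m jog '[[-1,0,-0.008,0,0.03],[-1,0,-0.014,0,0.05],[-1,0,-0.018,0,0.05],[-1,0,-0.018,0,0.05]]'; python3 - <<'E'
from h import *
snap('scene','s1')
import cv2
s=cv2.imread('pics/s1.png'); cv2.imwrite('pics/s1z.png',cv2.resize(s[90:320,130:330],None,fx=2.6,fy=2.6,interpolation=cv2.INTER_CUBIC))
E
```

```text
time_s: 2.95
position: [0.5158, -0.2251, 0.2508]
tool_rot: [[0.016, 0.989, -0.148], [-0.002, -0.148, -0.989], [-1.0, 0.016, -0.0]]
ft_force: [33.4, -0.6, -9.2]
grip_width: 0.0001
```

View pics/s1z.png

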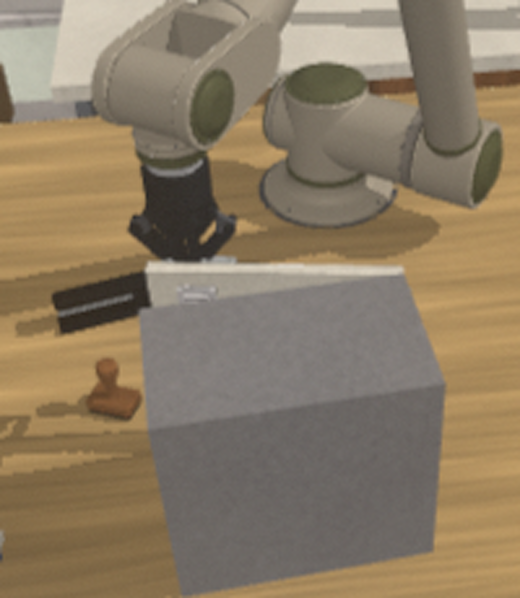

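Force of 33 N means the door has reached the catch stop. The gap is visible with the catch in it, around (198, 293) in the zoom. Next I back off and go up.

```bash
python3 -m jog '[[-1,0,0.012,0,0],[-1,0,0.016,0,0],[-1,-0.04,0.016,0,0],[-1,-0.09,0.016,0,0],[-1,-0.11,0.016,0,0],[-1,-0.11,0.016,0,0.05]]'; python3 - <<'E'
from h import *
st()
for th in(.2,.22,.24,.26): print(th,door(th,-.056,.246),'pad',door(th,.028,.24),door(th,.018,.24),to(*door(th,.02,.24),.36))
snap('top','t2')
import cv2
s=cv2.imread('pics/t2.png'); cv2.imwrite('pics/t2z.png',cv2.resize(s[85:235,255:455],None,fx=4,fy=4,interpolation=cv2.INTER_CUBIC))
E
```

```text
time_s: 3.6
position: [0.5264, -0.2274, 0.3639]
tool_rot: [[0.005, 0.98, -0.199], [-0.004, -0.199, -0.98], [-1.0, 0.005, 0.003]]
ft_force: [-0.4, -0.2, -1.2]
grip_width: -0.0001
t 3.6 p [ 0.5264 -0.2274  0.3639] F [-0.376  -0.2211 -1.2208] w -0.0001 yang -11.497804284932643 tilt 0.3554876022369318 q [-35.1802  21.2708  56.0023  -0.0248 102.3723  66.3127]
0.2 [ 0.5074 -0.2165] pad [ 0.5914 -0.2225] [ 0.5815 -0.2211] [ 0.004  0.055 -0.017]
0.22 [ 0.5028 -0.2146] pad [ 0.5866 -0.2224] [ 0.5767 -0.2207] [ 0.004  0.05  -0.017]
0.24 [ 0.4981 -0.2127] pad [ 0.5818 -0.2221] [ 0.572  -0.2203] [ 0.004  0.045 -0.016]
0.26 [ 0.4935 -0.2106] pad [ 0.577  -0.2217] [ 0.5672 -0.2197] [ 0.004  0.04  -0.016]
```

View pics/t2z.png

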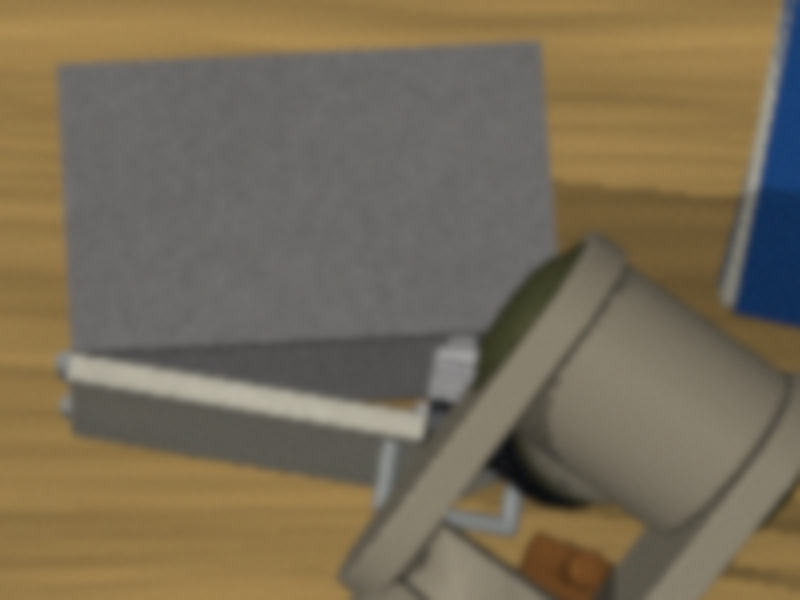

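```bash
python3 - <<'E'
from h import *
np.set_printoptions(precision=4,suppress=True)
z=lambda X,Y,h:onz('top',255+X/4-.4,85+Y/4-.4,h)
a,b=z(68,378,.289),z(420,439,.289); print(a,b,'psi',np.degrees(np.arctan2(b[0]-a[0],a[1]-b[1])))
a,b=z(75,354,.289),z(428,405,.289); print(a,b,'psi',np.degrees(np.arctan2(b[0]-a[0],a[1]-b[1])))
print('pad left edge',z(430,395,.259), z(438,340,.259))
print('handle',z(445,520,.258),z(515,530,.258))
E
```

```text
[0.5819 0.0217 0.289 ] [ 0.5465 -0.1923  0.289 ] psi -9.383290869257484
[0.5967 0.0176 0.289 ] [ 0.5674 -0.1973  0.289 ] psi -7.764637415252713
pad left edge [ 0.578  -0.2044  0.259 ] [ 0.6129 -0.2097  0.259 ]
handle [ 0.4998 -0.2134  0.258 ] [ 0.494  -0.2569  0.258 ]
```

```bash
python3 -m jog '[[-1,0,0.03,-0.01,0],[-1,0,0.053,-0.017,0],[-1,0,0.053,-0.017,0],[-1,0.04,0.053,-0.017,0],[-1,0.075,0.053,-0.017,0],[-1,0.085,0.053,-0.017,0],[-1,0.085,0.053,-0.017,0]]'; python3 -m jog '[[-1,0.007,0,0,0],[-1,0.013,0,0,0],[-1,0.013,0,0,0]]'
```

```text
time_s: 4.35
position: [0.5809, -0.2209, 0.2747]
tool_rot: [[-0.002, 0.98, -0.198], [0.001, -0.198, -0.98], [-1.0, -0.003, -0.001]]
ft_force: [-0.5, 0.3, 0.9]
grip_width: -0.0002
time_s: 4.65
position: [0.5819, -0.2213, 0.2628]
tool_rot: [[0.001, 0.98, -0.198], [-0.001, -0.198, -0.98], [-1.0, 0.002, 0.001]]
ft_force: [1.2, -1.4, 2.4]
grip_width: -0.0003
```

```bash
python3 - <<'E'
from h import *
st(); snap('top','t3')
import cv2
s=cv2.imread('pics/t3.png'); cv2.imwrite('pics/t3z.png',cv2.resize(s[85:235,255:455],None,fx=4,fy=4,interpolation=cv2.INTER_CUBIC))
E
```

```text
t 4.65 p [ 0.5819 -0.2213  0.2628] F [ 1.2206 -1.3776  2.4343] w -0.0003 yang -11.425591572531026 tilt 0.10335132207283515 q [-31.6934  28.6996  59.988   -0.0219  91.2114  69.7318]
```

View pics/t3z.png

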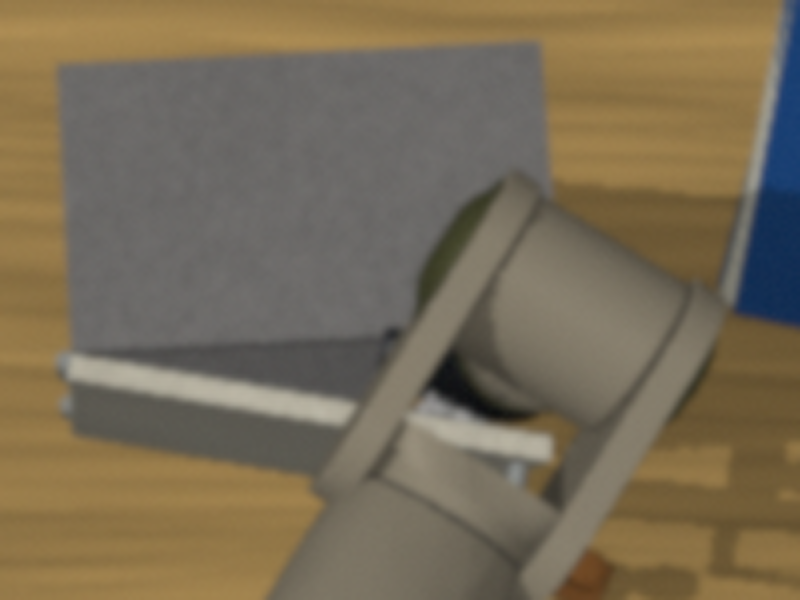

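The catch is pressing at 2.4 N with the tip about 10 mm below pad level. I'll go 5 mm deeper, then pull along the arc.

```bash
cat >> h.py <<'E'
def arc(ths,out=.009,al=.24,z=None):
    s=env.observe(); R=np.array(s['tool_rot']); p=np.array(s['position']); ya=np.arctan2(R[1,1],R[0,1])
    for th in ths:
        x,y=door(th,out,al); d=R.T@(np.array([x,y,p[2] if z is None else z])-p)
        print(th,np.round(d,3),'yaw',round(ya-(np.radians(3.25)-th),2))
E
python3 -m jog '[[-1,0.005,0,0,0],[-1,0.005,0,0,0]]'; python3 - <<'E'
from h import *
arc([.21,.25,.3,.35,.4,.45,.5,.6])
E
```

```text
time_s: 4.9
position: [0.5818, -0.2211, 0.2572]
tool_rot: [[0.0, 0.98, -0.198], [-0.001, -0.198, -0.98], [-1.0, 0.001, 0.0]]
ft_force: [0.7, -3.0, 2.8]
grip_width: 0.0002
0.21 [-0.    -0.012  0.001] yaw -0.05
0.25 [-0.    -0.021  0.001] yaw -0.01
0.3 [-0.    -0.033  0.002] yaw 0.04
0.35 [-0.    -0.045  0.001] yaw 0.09
0.4 [-0.    -0.057  0.   ] yaw 0.14
0.45 [-0.    -0.069 -0.001] yaw 0.19
0.5 [-0.    -0.081 -0.003] yaw 0.24
0.6 [-0.    -0.104 -0.01 ] yaw 0.34
```

```bash
python3 -m jog '[[-1,0,-0.012,0.001,0],[-1,0,-0.021,0.001,0],[-1,0,-0.027,0.001,0.02],[-1,0,-0.033,0.002,0.04],[-1,0,-0.033,0.002,0.04]]'
```

```text
time_s: 5.4
position: [0.5483, -0.2157, 0.2575]
tool_rot: [[-0.001, 0.971, -0.238], [0.001, -0.238, -0.971], [-1.0, -0.001, -0.001]]
ft_force: [-0.3, 1.4, 4.1]
grip_width: 0.0004
```

```bash
python3 -m jog '[[-1,0,-0.012,0,0.05],[-1,0,-0.024,-0.001,0.1],[-1,0,-0.036,-0.003,0.15],[-1,0,-0.048,-0.006,0.2],[-1,0,-0.06,-0.01,0.25],[-1,0,-0.07,-0.014,0.3],[-1,0,-0.07,-0.014,0.3]]'; python3 - <<'E'
from h import *
st(); snap('top','t4'); snap('scene','s4')
E
```

```text
time_s: 6.1
position: [0.4835, -0.1858, 0.2575]
tool_rot: [[-0.001, 0.858, -0.514], [-0.0, -0.514, -0.858], [-1.0, -0.001, 0.001]]
ft_force: [-2.8, -0.9, 3.8]
grip_width: 0.0002
t 6.1 p [ 0.4835 -0.1858  0.2575] F [-2.7876 -0.8922  3.814 ] w 0.0002 yang -30.919728253397675 tilt 0.05315594227915245 q [-34.1129  18.0924  77.9923  -0.0348  83.9557  86.8105]
```

View pics/t4.png

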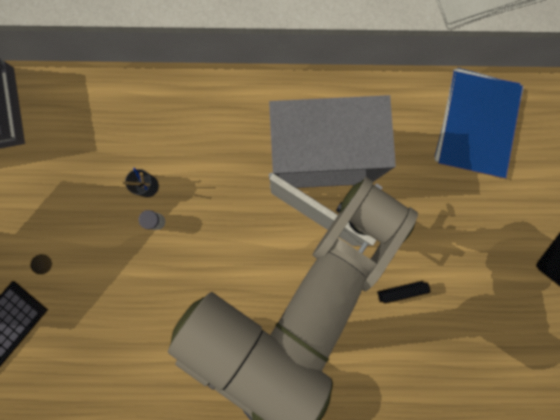

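Door is open to about 0.6 rad, past the catch. I'll swing on with limited yaw because of the joint 6 range.

```bash
python3 - <<'E'
from h import *
arc(np.arange(.65,1.5,.1),out=.012); 
E
```

```text
0.65 [ 0.    -0.009  0.006] yaw 0.06
0.75 [ 0.    -0.033  0.004] yaw 0.16
0.85 [ 0.    -0.057  0.001] yaw 0.26
0.95 [ 0.    -0.08  -0.005] yaw 0.36
1.0499999999999998 [ 0.    -0.102 -0.014] yaw 0.46
1.15 [ 0.    -0.124 -0.024] yaw 0.56
1.25 [ 0.    -0.144 -0.037] yaw 0.66
1.3499999999999999 [ 0.    -0.163 -0.052] yaw 0.76
1.4499999999999997 [ 0.    -0.181 -0.068] yaw 0.86
```

```bash
python3 -m jog '[[-1,-0.005,-0.009,0.004,0.05],[-1,-0.01,-0.021,0.004,0.1],[-1,-0.012,-0.033,0.004,0.15],[-1,-0.012,-0.045,0.003,0.2],[-1,-0.012,-0.057,0.001,0.25],[-1,-0.012,-0.069,-0.002,0.3],[-1,-0.012,-0.08,-0.005,0.3],[-1,-0.012,-0.091,-0.01,0.3],[-1,-0.012,-0.102,-0.014,0.3],[-1,-0.012,-0.124,-0.024,0.3],[-1,-0.012,-0.124,-0.024,0.3]]'; python3 - <<'E'
from h import *
st(); arc(np.arange(1.2,1.85,.1),out=.015)
E
```

```text
time_s: 7.3
position: [0.3887, -0.0996, 0.2693]
tool_rot: [[-0.001, 0.67, -0.743], [0.002, -0.743, -0.67], [-1.0, -0.002, -0.0]]
ft_force: [-1.4, 0.3, 1.9]
grip_width: 0.0003
t 7.3 p [ 0.3887 -0.0996  0.2693] F [-1.3662  0.2913  1.8949] w 0.0003 yang -47.94777580770647 tilt 0.10943389955945881 q [-31.4325   5.5014  92.6892   0.05    81.907  106.5082]
1.2 [ 0.    -0.006 -0.002] yaw 0.31
1.3 [ 0.    -0.029 -0.008] yaw 0.41
1.4000000000000001 [ 0.    -0.051 -0.018] yaw 0.51
1.5000000000000002 [ 0.    -0.072 -0.029] yaw 0.61
1.6000000000000003 [ 0.    -0.092 -0.043] yaw 0.71
1.7000000000000004 [ 0.    -0.111 -0.058] yaw 0.81
1.8000000000000005 [ 0.    -0.128 -0.075] yaw 0.91
```

```bash
python3 -m jog '[[-1,0,-0.015,-0.004,0.03],[-1,0,-0.029,-0.008,0.06],[-1,0,-0.04,-0.013,0.1],[-1,0,-0.051,-0.018,0.15],[-1,0,-0.062,-0.023,0.2],[-1,0,-0.072,-0.029,0.2],[-1,0,-0.092,-0.043,0.2],[-1,0,-0.102,-0.05,0.2],[-1,0,-0.118,-0.065,0.2],[-1,0,-0.118,-0.065,0.2]]'; python3 - <<'E'
from h import *
st(); snap('top','t5'); snap('scene','s5')
E
```

```text
time_s: 8.3
position: [0.3595, 0.0311, 0.2693]
tool_rot: [[-0.0, 0.511, -0.86], [0.001, -0.86, -0.511], [-1.0, -0.001, -0.0]]
ft_force: [-1.3, 0.3, 2.2]
grip_width: -0.0002
t 8.3 p [0.3595 0.0311 0.2693] F [-1.2572  0.3051  2.1717] w -0.0002 yang -59.30175774077293 tilt 0.06836169290643385 q [-14.1023   1.0409  97.5619   0.0628  81.4258 135.1901]
```

View pics/t5.png

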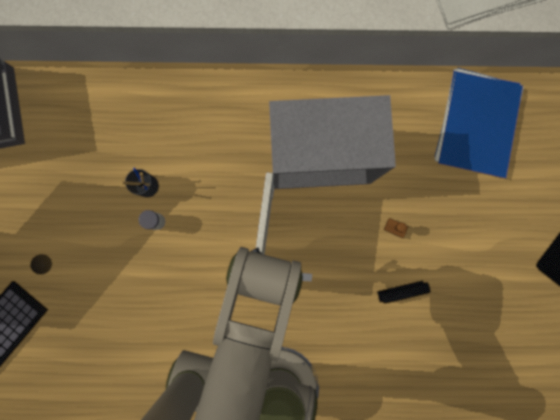

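View pics/s5.png

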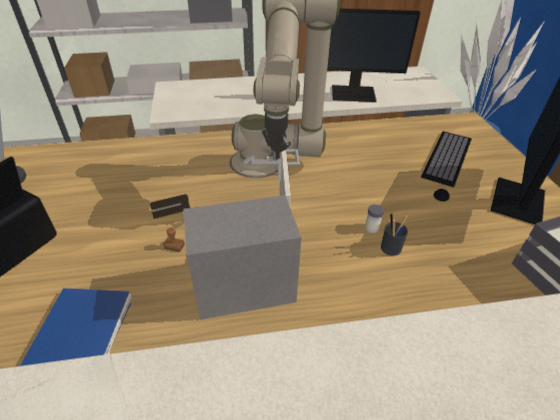

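Door is wide open at about 1.75 rad, and neither the jar nor the other things on the desk have moved. A downward-pointing tool can't pass under the cupboard's top board, so I need tilt. I'll lift off, move out over the jar side, and see how the arm behaves at the edge of its reach.

```bash
python3 -m jog '[[-1,-0.04,0.01,0,0],[-1,-0.08,0.01,0,0],[-1,-0.12,0.01,0,-0.1],[-1,-0.15,0.01,0,-0.2],[-1,-0.15,0.01,0,-0.3],[-1,-0.15,0.01,0,-0.4],[-1,-0.15,0.01,0,-0.5],[-1,-0.15,0.01,0,-0.6],[-1,-0.15,0.01,0,-0.7],[-1,-0.15,0.01,0,-0.8],[-1,-0.15,0.01,0,-0.8]]'; python3 - <<'E'
from h import *
st(); print(to(.5,.3,.42), to(.75,.35,.42), to(.9,.45,.42))
E
```

```text
time_s: 9.5
position: [0.3649, 0.02, 0.419]
tool_rot: [[-0.001, 0.972, -0.237], [0.0, -0.237, -0.972], [-1.0, -0.001, 0.0]]
ft_force: [-0.1, 0.1, -0.9]
grip_width: -0.0001
t 9.5 p [0.3649 0.02   0.419 ] F [-0.1238  0.1177 -0.9404] w -0.0001 yang -13.68030783128356 tilt 0.05392293368055941 q [-15.6049  -2.0605  76.383   -0.012  105.7302  88.0721]
[-0.001  0.065 -0.304] [-0.001  0.296 -0.412] [-0.002  0.418 -0.544]
```

```bash
python3 -m jog '[[0,0,0.01,-0.04,-0.07],[0,0,0.02,-0.08,-0.14],[0,0,0.03,-0.12,-0.21],[0,0,0.04,-0.16,-0.28],[0,0,0.05,-0.2,-0.35],[0,0,0.055,-0.24,-0.42],[0,0,0.06,-0.28,-0.49],[0,0,0.065,-0.304,-0.55],[0,0,0.065,-0.304,-0.55],[0,0,0.065,-0.304,-0.55]]'; python3 -m jog '[[0,0,0.05,0,0],[0,0,0.1,0,0],[0,0,0.15,0,0],[0,0,0.2,0,0],[0,0,0.25,0,0],[0,0,0.3,0,0],[0,0,0.35,0,0],[0,0,0.4,0,0],[0,0,0.4,0,0]]';python3 - <<'E'
from h import *
st()
E
```

```text
time_s: 10.5
position: [0.5004, 0.3003, 0.4186]
tool_rot: [[-0.001, 0.953, 0.304], [-0.001, 0.304, -0.953], [-1.0, -0.001, 0.0]]
ft_force: [0.3, -0.3, -1.1]
grip_width: 0.0429
time_s: 11.4
position: [0.6879, 0.3391, 0.3359]
tool_rot: [[0.026, 0.952, 0.306], [0.013, 0.305, -0.952], [-1.0, 0.029, -0.004]]
ft_force: [0.7, 0.5, -0.7]
grip_width: 0.0427
t 11.4 p [0.6879 0.3391 0.3359] F [ 0.7136  0.4678 -0.726 ] w 0.0427 yang 17.79063315333576 tilt 1.6629206866715822 q [ 17.3462  47.3761  12.7427   0.2837 118.2369  89.6899]
```

At the elbow limit (q3 = 12.7°) the tool tilts a little, 1.7°. Going high should run into the wrist joint limit instead, so I'll try that.

```bash
python3 -m jog '[[0,-0.05,-0.02,0,0],[0,-0.1,-0.04,0,0],[0,-0.15,-0.06,0,0],[0,-0.2,-0.08,0,0],[0,-0.25,-0.1,0,0],[0,-0.3,-0.13,0,0],[0,-0.35,-0.16,0,0],[0,-0.4,-0.19,0,0],[0,-0.45,-0.22,0,0],[0,-0.5,-0.25,0,0],[0,-0.55,-0.28,0,0],[0,-0.6,-0.31,0,0],[0,-0.65,-0.34,0,0],[0,-0.7,-0.37,0,0],[0,-0.75,-0.4,0,0],[0,-0.75,-0.4,0,0]]';python3 - <<'E'
from h import *
st()
E
```

```text
time_s: 13.0
position: [0.3036, 0.1894, 0.6984]
tool_rot: [[0.038, 0.951, 0.306], [0.02, 0.306, -0.952], [-0.999, 0.043, -0.007]]
ft_force: [0.3, -0.6, 0.5]
grip_width: 0.0425
t 13.0 p [0.3036 0.1894 0.6984] F [ 0.2644 -0.569   0.5477] w 0.0425 yang 17.816090341642198 tilt 2.476860782704697 q [ 12.3389  10.2337  12.6894   1.4776 154.6747  85.8631]
```

```bash
python3 -m jog '[[0,-0.05,0,0,0],[0,-0.1,-0.05,0,0],[0,-0.15,-0.1,0,0],[0,-0.2,-0.15,0,0],[0,-0.25,-0.2,0,0],[0,-0.3,-0.25,0,0],[0,-0.35,-0.3,0,0]]';python3 - <<'E'
from h import *
st()
E
python3 -m jog '[[0,0.05,0,0,0],[0,0.1,0,0,0],[0,0.1,0,0,0],[0,0.1,0,0,0]]';python3 - <<'E'
from h import *
st()
E
```

```text
time_s: 13.7
position: [0.1581, 0.1536, 0.747]
tool_rot: [[0.088, 0.949, 0.304], [0.023, 0.303, -0.953], [-0.996, 0.09, 0.005]]
ft_force: [-0.6, 0.6, 0.7]
grip_width: 0.0427
t 13.7 p [0.1581 0.1536 0.747 ] F [-0.5928  0.5795  0.6662] w 0.0427 yang 17.715763175836525 tilt 5.192008945018903 q [ 11.5951  -0.9361  12.721    0.953  163.0284  84.8158]
time_s: 14.1
position: [0.1669, 0.156, 0.6442]
tool_rot: [[0.078, 0.949, 0.305], [0.021, 0.305, -0.952], [-0.997, 0.081, 0.004]]
ft_force: [-0.2, -0.1, 0.9]
grip_width: 0.0424
t 14.1 p [0.1669 0.156  0.6442] F [-0.1706 -0.1271  0.9172] w 0.0424 yang 17.805584961188273 tilt 4.629212069296799 q [ 11.7669 -11.6026  46.1135   0.4243 140.8668  84.3101]
```

Tilt persists between calls: the commanded pose becomes the pose actually reached. So pushing against the wrist limit builds up tilt, and I'll do more of it.

```bash
cat > s.py <<'E'
from h import *
st()
E
python3 -m jog '[[0,-0.3,-0.3,0,0],[0,-0.3,-0.3,0,0],[0,-0.3,-0.3,0,0],[0,-0.3,-0.3,0,0],[0,-0.3,-0.3,0,0],[0,-0.3,-0.3,0,0]]' >/dev/null; python3 s.py; python3 -m jog '[[0,-0.3,-0.3,0,0],[0,-0.3,-0.3,0,0],[0,-0.3,-0.3,0,0]]' >/dev/null; python3 s.py;
```

```text
t 14.7 p [0.0018 0.1326 0.7388] F [-0.517   0.1321  0.3572] w 0.0424 yang 17.633339004975976 tilt 6.492828414253669 q [ 35.1368 -12.2454  22.8924  -8.2161 163.145   99.5359]
t 15.0 p [-0.0441  0.1281  0.7415] F [-0.2512 -0.6242  0.4395] w 0.0424 yang 17.766873168213003 tilt 7.095178294067698 q [ 64.038  -10.0689  21.2429 -17.9771 163.1434 118.801 ]
```

```bash
python3 - <<'E'
from h import *
print(np.array(env.observe()['tool_rot']))
print(to(.2,.14,.7),to(.5,.15,.58),to(.8,.155,.5))
E
```

```text
[[ 1.17733026e-01  9.45013597e-01  3.05103649e-01]
 [ 3.73580347e-02  3.02808082e-01 -9.52319087e-01]
 [-9.92342336e-01  1.23517480e-01  3.46661022e-04]]
[0.07  0.229 0.063] [0.225 0.501 0.145] [0.34  0.776 0.232]
```

```bash
python3 -m jog '[[0,0.02,0.05,0.014,0.03],[0,0.04,0.1,0.028,0.06],[0,0.055,0.15,0.042,0.09],[0,0.07,0.2,0.056,0.12],[0,0.09,0.25,0.07,0.15],[0,0.11,0.3,0.084,0.18],[0,0.14,0.35,0.1,0.2],[0,0.17,0.4,0.115,0.22],[0,0.2,0.45,0.13,0.24],[0,0.225,0.501,0.145,0.26],[0,0.245,0.55,0.16,0.26],[0,0.265,0.6,0.175,0.26],[0,0.285,0.65,0.19,0.26],[0,0.305,0.7,0.205,0.26],[0,0.32,0.74,0.22,0.26],[0,0.34,0.776,0.232,0.26],[0,0.34,0.776,0.232,0.26],[0,0.34,0.776,0.232,0.26]]';python3 s.py; python3 -m jog '[[0,-0.2,0.4,0,0]]'>/dev/null; python3 s.py; python3 -m jog '[[0,-0.2,0.4,0,0]]'>/dev/null; python3 s.py; python3 -m jog '[[0,-0.2,0.4,0,0]]'>/dev/null; python3 s.py
```

```text
time_s: 16.8
position: [0.6535, 0.1455, 0.4985]
tool_rot: [[0.124, 0.991, 0.052], [0.035, 0.048, -0.998], [-0.992, 0.125, -0.028]]
ft_force: [-0.3, -0.4, 0.7]
grip_width: 0.0426
t 16.8 p [0.6535 0.1455 0.4985] F [-0.3327 -0.375   0.7472] w 0.0426 yang 2.779650636232418 tilt 7.3874724018008635 q [  1.788   34.1035  12.6768   2.1859 126.0259  90.3018]
t 16.9 p [0.6651 0.1402 0.4938] F [ 0.5312  0.0093 -1.1215] w 0.0429 yang 2.7273856202874205 tilt 8.597953644607667 q [  1.1784  34.5904  12.6911   2.5603 124.3558  89.912 ]
t 17.0 p [0.6714 0.1352 0.4978] F [-0.7675  0.3058 -0.1154] w 0.0427 yang 2.6976728455883885 tilt 10.437965474496078 q [  0.6087  34.3482  12.6809   2.9534 122.7945  89.5429]
t 17.1 p [0.6789 0.1304 0.4997] F [-0.123   0.2867  1.0275] w 0.0428 yang 2.648954425201225 tilt 12.102571668725368 q [  0.0629  34.2999  12.6792   3.3391 121.2119  89.198 ]
```

Single-row calls add about 1.7° of tilt each, so I'll continue with those.

```bash
(python3 -m jog '[[0,-0.2,0.4,0,0]]'; python3 -m jog '[[0,-0.2,0.4,0,0]]';python3 -m jog '[[0,-0.2,0.4,0,0]]';python3 -m jog '[[0,-0.2,0.4,0,0]]';python3 -m jog '[[0,-0.2,0.4,0,0]]';python3 -m jog '[[0,-0.1,0.4,0,0]]';python3 -m jog '[[0,-0.1,0.4,0,0]]';python3 -m jog '[[0,-0.1,0.4,0,0]]') >/dev/null; python3 s.py
```

```text
t 17.9 p [0.7402 0.0982 0.5081] F [-1.1914  0.5334 -0.8753] w 0.0426 yang 1.942627420023196 tilt 24.13677552872933 q [ -3.5032  34.9859  12.6763   6.4241 108.8241  87.0724]
```

```bash
(python3 -m jog '[[0,-0.2,0.4,0,0]]'; python3 -m jog '[[0,-0.2,0.4,0,0]]';python3 -m jog '[[0,-0.2,0.4,0,0]]';python3 -m jog '[[0,-0.2,0.4,0,0]]';python3 -m jog '[[0,-0.2,0.4,0,0]]';python3 -m jog '[[0,-0.2,0.4,0,0]]';python3 -m jog '[[0,-0.2,0.4,0,0]]';python3 -m jog '[[0,-0.2,0.4,0,0]]';python3 -m jog '[[0,-0.2,0.4,0,0]]';python3 -m jog '[[0,-0.2,0.4,0,0]]';python3 -m jog '[[0,-0.2,0.4,0,0]]';python3 -m jog '[[0,-0.2,0.4,0,0]]') >/dev/null; python3 s.py; python3 -c "
from h import *
print(np.array(env.observe()['tool_rot']))"
```

```text
t 19.1 p [0.707  0.0533 0.6467] F [ 0.3995 -0.1566 -0.4915] w 0.0426 yang -0.0456932389328449 tilt 42.86217518786985 q [ -9.6372  25.683   12.7063  12.8682 100.0582  85.0503]
[[ 6.71545750e-01  7.37379536e-01  7.27854699e-02]
 [ 1.08392084e-01 -5.88058436e-04 -9.94108048e-01]
 [-7.32992129e-01  6.75478404e-01 -8.03210131e-02]]
```

Tilt is now 43° toward the cupboard, which is enough. I'll level the jaw axis with yaw -0.118, recheck the jar position in the second view, and go to the pre-grasp pose.

```bash
python3 - <<'E'
from h import *
np.set_printoptions(precision=4,suppress=True)
import cv2
s=cv2.imread('pics/s5.png'); cv2.imwrite('pics/s5z.png',cv2.resize(s[190:260,340:420],None,fx=8,fy=8,interpolation=cv2.INTER_CUBIC))
print(to(.45,.3,.45),to(.40,.355,.18))
E
```

```text
[-0.002 -0.323 -0.248] [ 0.169 -0.542 -0.285]
```

View pics/s5z.png

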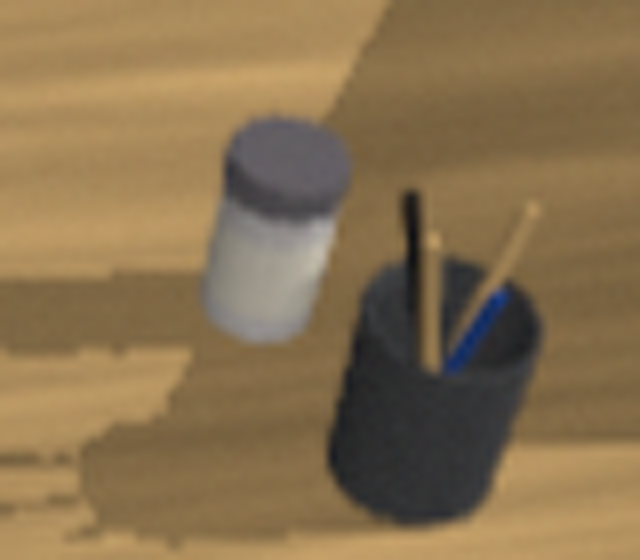

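The second view shows the cap centre at zoomed pixel (291, 156), which is scene (375.9, 209.1). The cap takes up about the top quarter of the jar.

```bash
python3 -c "
from h import *
print(onz('scene',375.9,209.1,.096))"; python3 -m jog '[[1,-0.01,-0.03,-0.03,-0.06],[1,-0.01,-0.06,-0.06,-0.118],[1,-0.01,-0.1,-0.09,-0.118],[1,-0.01,-0.14,-0.12,-0.118],[1,-0.01,-0.18,-0.15,-0.118],[1,-0.01,-0.22,-0.18,-0.118],[1,-0.01,-0.26,-0.21,-0.118],[1,-0.002,-0.3,-0.23,-0.118],[1,-0.002,-0.323,-0.248,-0.118],[1,0.05,-0.37,-0.26,-0.118],[1,0.08,-0.42,-0.265,-0.118],[1,0.11,-0.46,-0.275,-0.118],[1,0.14,-0.5,-0.28,-0.118],[1,0.169,-0.542,-0.285,-0.118],[1,0.169,-0.542,-0.285,-0.118],[1,0.169,-0.542,-0.285,-0.118]]' 30 >/dev/null; python3 - <<'E'
from h import *
st(); R=np.array(env.observe()['tool_rot']); print(R)
g=np.array([.4935,.3756,.05])
for k in(-.1,-.05,.008): print(k,to(*(g+R[:,0]*k)))
snap('top','t6');snap('scene','s6')
E
```

```text
[0.49681191 0.37824106 0.096     ]
t 20.7 p [0.3978 0.355  0.1756] F [-0.599   0.4918  0.161 ] w 0.0853 yang 9.309315250095548 tilt 42.353245350896 q [ 37.5117  17.4307 107.9116 -50.9654  24.3972 159.9599]
[[ 0.6653  0.7293  0.1599]
 [ 0.1062  0.1195 -0.9871]
 [-0.739   0.6737  0.0021]]
-0.1 [ 0.059 -0.012 -0.005]
-0.05 [ 0.109 -0.012 -0.005]
0.008 [ 0.167 -0.012 -0.005]
```

View pics/s6.png

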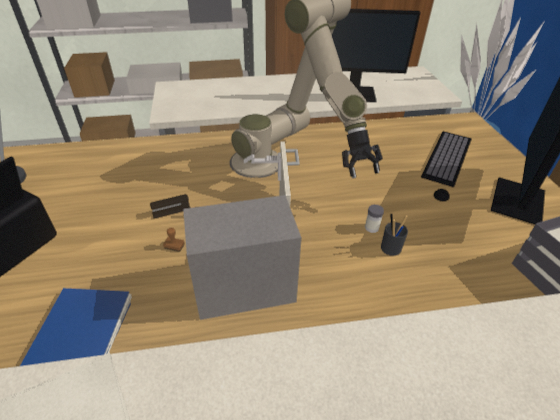

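Gripper is open and poised in front of the jar, with a clear line. Jar is at about (0.495, 0.377). Approaching along the tool axis.

```bash
python3 -m jog '[[1,0.02,-0.012,-0.006,0],[1,0.059,-0.012,-0.006,0],[1,0.059,-0.012,-0.006,0],[1,0.09,-0.012,-0.006,0],[1,0.12,-0.012,-0.006,0]]'; python3 s.py; python3 - <<'E'
from h import *
R=np.array(env.observe()['tool_rot'])
g=np.array([.495,.3768,.05]); print(to(*(g+R[:,0]*.008)))
snap('top','t7')
import cv2
s=cv2.imread('pics/t7.png'); cv2.imwrite('pics/t7z.png',cv2.resize(s[160:300,80:230],None,fx=4,fy=4,interpolation=cv2.INTER_CUBIC))
E
```

```text
time_s: 21.3
position: [0.4821, 0.3755, 0.1026]
tool_rot: [[0.649, 0.742, 0.166], [0.111, 0.124, -0.986], [-0.752, 0.659, -0.002]]
ft_force: [0.1, -0.4, -0.3]
grip_width: 0.085
t 21.3 p [0.4821 0.3755 0.1026] F [ 0.0969 -0.3506 -0.3363] w 0.085 yang 9.488309791710517 tilt 41.196939183347816 q [ 32.7904  29.8639 101.7799 -58.2782  17.6825 164.9706]
[ 0.056 -0.025  0.001]
```

View pics/t7z.png

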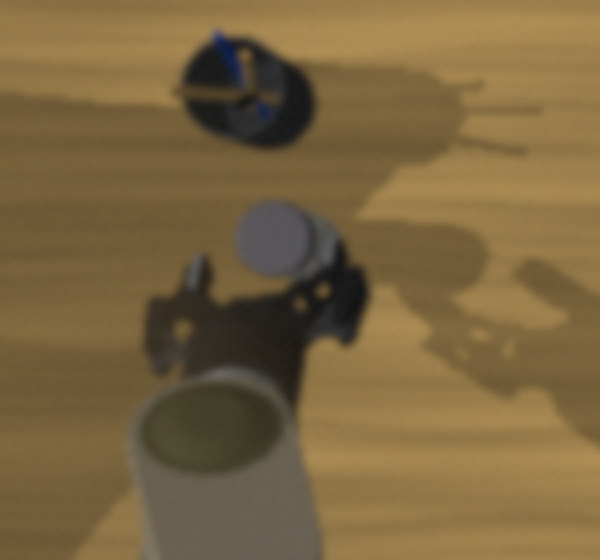

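Joint 6 is at its limit (165°), so the pose is drifting. I'll retreat and use the equivalent grasp, half a turn the other way.

```bash
python3 -m jog '[[1,-0.03,0,0,0],[1,-0.07,0,0,-0.1],[1,-0.1,0,0,-0.25],[1,-0.1,0,0,-0.4],[1,-0.1,0,0,-0.55],[1,-0.1,0,0,-0.7],[1,-0.1,0,0,-0.85],[1,-0.1,0,0,-1.0],[1,-0.1,0,0,-1.15],[1,-0.1,0,0,-1.3],[1,-0.1,0,0,-1.45],[1,-0.1,0,0,-1.6]]' >/dev/null; python3 -m jog '[[1,0,0,0,-0.15],[1,0,0,0,-0.3],[1,0,0,0,-0.45],[1,0,0,0,-0.6],[1,0,0,0,-0.75],[1,0,0,0,-0.9],[1,0,0,0,-1.05],[1,0,0,0,-1.2],[1,0,0,0,-1.35],[1,0,0,0,-1.5],[1,0,0,0,-1.54],[1,0,0,0,-1.54]]' >/dev/null; python3 s.py;python3 - <<'E'
from h import *
R=np.array(env.observe()['tool_rot']); print(R)
g=np.array([.495,.3768,.05]); 
for k in(-.1,-.05,.008): print(k,to(*(g+R[:,0]*k)))
E
```

```text
t 23.75 p [0.4161 0.3642 0.1777] F [ 0.257  -0.5333 -0.7457] w 0.0856 yang -170.61851050240583 tilt 41.086202201127676 q [ 36.4927  18.5558 104.5957 -43.6809  25.4031 -28.1397]
[[ 0.64780465 -0.74364542 -0.16535004]
 [ 0.11069223 -0.12286288  0.98623118]
 [-0.75372168 -0.65718811  0.00272463]]
-0.1 [ 0.049  0.024 -0.001]
-0.05 [ 0.099  0.024 -0.001]
0.008 [ 0.157  0.024 -0.001]
```

```bash
python3 -m jog '[[1,0.02,0.012,-0.001,0],[1,0.04,0.024,-0.001,0],[1,0.04,0.024,-0.001,0],[1,0.07,0.024,-0.001,0],[1,0.1,0.024,-0.001,0],[1,0.1,0.024,-0.001,0]]' >/dev/null; python3 s.py; python3 - <<'E'
from h import *
R=np.array(env.observe()['tool_rot'])
g=np.array([.495,.3768,.05]); print(to(*(g+R[:,0]*.008)))
snap('top','t8')
import cv2
s=cv2.imread('pics/t8.png'); cv2.imwrite('pics/t8z.png',cv2.resize(s[160:300,80:230],None,fx=4,fy=4,interpolation=cv2.INTER_CUBIC))
E
```

```text
t 24.35 p [0.4642 0.3709 0.0836] F [ 0.0416 -0.1748  0.5789] w 0.0853 yang -170.6379311464596 tilt 40.914905643785715 q [ 33.5765  30.8938 104.927  -69.8994  16.566   -2.132 ]
[ 0.054 -0.002  0.001]
```

View pics/t8z.png

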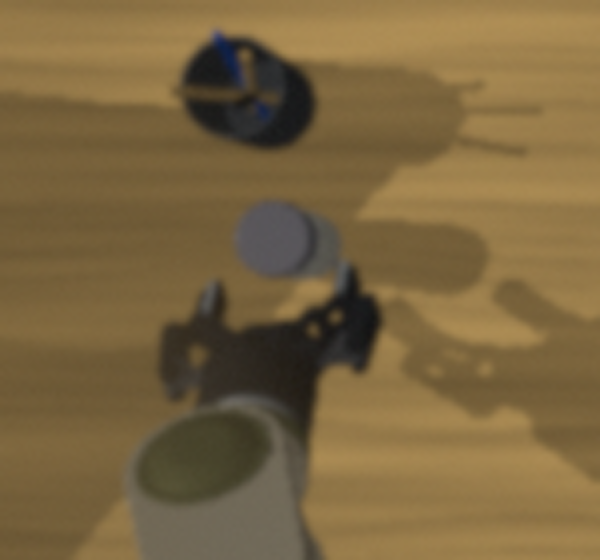

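Fingers straddle the jar line symmetrically, at zoomed (212, 295) and (345, 275). Advancing slowly.

```bash
python3 -m jog '[[1,0.015,-0.001,0.001,0],[1,0.03,-0.002,0.001,0],[1,0.03,-0.002,0.001,0]]' >/dev/null; python3 s.py;  python3 -m jog '[[1,0.012,0,0,0],[1,0.024,0,0,0],[1,0.024,0,0,0]]' >/dev/null; python3 s.py; python3 -c "
from h import *
g=np.array([.495,.3768,.05]); R=np.array(env.observe()['tool_rot']);print(to(*(g+R[:,0]*.008)))"
```

```text
t 24.7 p [0.4836 0.3758 0.0638] F [-0.5315  0.5736 -0.6127] w 0.0857 yang -170.57697913601825 tilt 40.98929336661318 q [ 32.7234  34.0494 103.2169 -74.971   15.4861   2.4325]
t 25.0 p [0.4987 0.3784 0.0457] F [ 0.2321  0.5038 -0.2492] w 0.0852 yang -170.54743681113453 tilt 40.98735415361611 q [ 32.0019  36.7013 101.8808 -79.875   14.7111   6.9346]
[ 0.002  0.    -0.001]
```

```bash
python3 -m jog '[[0.4,0,0,0,0],[-1,0,0,0,0],[-1,0,0,0,0],[-1,0,0,0,0],[-1,0,0,0,0],[-1,0,0,0,0],[-1,0,0,0,0]]' 35; python3 - <<'E'
from h import *
snap('top','t9');snap('scene','s9')
import cv2
s=cv2.imread('pics/t9.png'); a=cv2.resize(s[160:270,100:210],None,fx=4,fy=4,interpolation=cv2.INTER_CUBIC)
s=cv2.imread('pics/s9.png'); b=cv2.resize(s[160:270,320:410],None,fx=4,fy=4,interpolation=cv2.INTER_CUBIC)
cv2.imwrite('pics/c9.png',np.hstack([a,b]))
E
```

```text
time_s: 25.7
position: [0.4984, 0.3785, 0.0454]
tool_rot: [[0.646, -0.745, -0.166], [0.11, -0.125, 0.986], [-0.755, -0.656, 0.001]]
ft_force: [-4.7, -1.0, 7.1]
grip_width: 0.0513
```

View pics/c9.png

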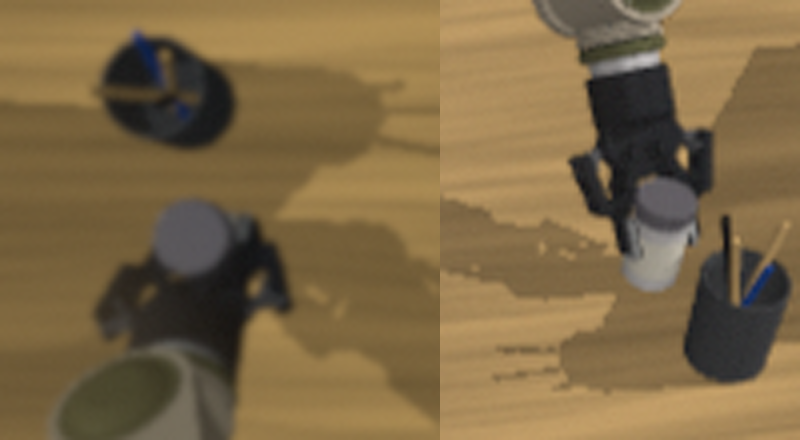

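Jar is gripped upright at 51 mm width. For this flipped grasp, the cupboard pose would exceed joint 6 on the other side. So I'll carry the jar to free desk near (0.52, 0.21), set it down, re-grasp with the half turn undone, and go in from there.

```bash
python3 -m jog '[[-1,-0.015,-0.013,0,0],[-1,-0.03,-0.026,0,0],[-1,-0.045,-0.039,0,0],[-1,-0.045,-0.039,-0.03,0],[-1,-0.045,-0.038,-0.06,0],[-1,-0.046,-0.038,-0.09,0],[-1,-0.046,-0.037,-0.12,0],[-1,-0.047,-0.037,-0.15,0],[-1,-0.047,-0.037,-0.169,0],[-1,-0.047,-0.037,-0.169,0]]' >/dev/null; python3 s.py; python3 - <<'E'
from h import *
print(np.array(env.observe()['tool_rot'])); print(to(.523,.21,.048))
snap('scene','s10')
import cv2
s=cv2.imread('pics/s10.png'); cv2.imwrite('pics/s10z.png',cv2.resize(s[100:270,250:410],None,fx=3.5,fy=3.5,interpolation=cv2.INTER_CUBIC))
E
```

```text
t 26.8 p [0.5307 0.2204 0.1243] F [ 0.2442  0.0515 -0.9787] w 0.0513 yang -170.52591753723559 tilt 38.88141263717618 q [ 11.4151  23.5863 107.5938  -8.7099  10.0774 -79.9111]
[[ 0.61998962 -0.76783948 -0.16135494]
 [ 0.09814997 -0.12813523  0.98688801]
 [-0.77844683 -0.6276973  -0.00407909]]
[ 0.054  0.055 -0.009]
```

View pics/s10z.png

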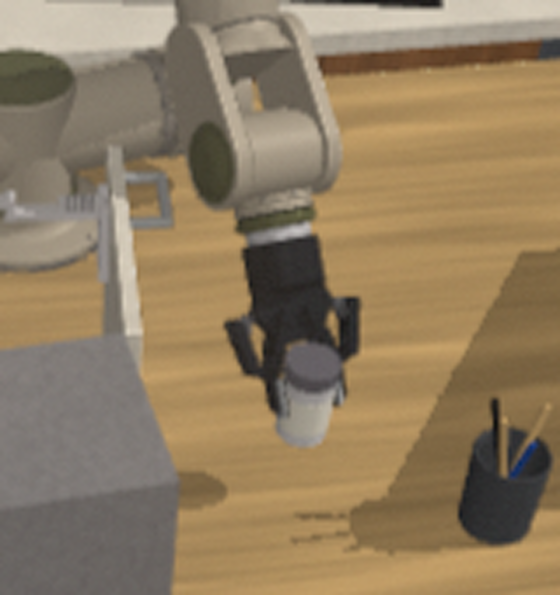

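```bash
python3 -m jog '[[-1,0.017,-0.02,-0.004,0],[-1,0.034,-0.041,-0.0085,0],[-1,0.034,-0.041,-0.0085,0],[-1,0.055,-0.024,-0.0085,0],[-1,0.075,-0.008,-0.0085,0],[-1,0.09,0.004,-0.0085,0],[-1,0.09,0.004,-0.0085,0]]' >/dev/null; python3 s.py; python3 -c "
from h import *
p=env.observe()['position'];print(to(p[0],p[1],.0455))"
```

```text
t 27.55 p [0.5948 0.2281 0.0678] F [ 0.2688 -0.0179 -0.6468] w 0.0513 yang -170.51792325369073 tilt 36.855566824157115 q [ 10.9683  33.5021  99.7429  -9.0944  10.0524 -79.8532]
[0.018 0.013 0.   ]
```

Elbow geometry leaned the tool about 4°. Setting the jar down gently here.

```bash
python3 -m jog '[[-1,0.006,0.004,0,0],[-1,0.011,0.008,0,0],[-1,0.015,0.011,0,0],[-1,0.015,0.011,0,0]]' ; python3 s.py
```

```text
time_s: 27.95
position: [0.6, 0.2303, 0.0571]
tool_rot: [[0.587, -0.795, -0.155], [0.083, -0.132, 0.988], [-0.805, -0.592, -0.012]]
ft_force: [0.4, -0.4, -0.7]
grip_width: 0.0513
t 27.95 p [0.6    0.2303 0.0571] F [ 0.4402 -0.4081 -0.6806] w 0.0513 yang -170.55711454412702 tilt 36.34260813956408 q [ 11.1776  34.9182  98.9122 -10.7625  10.0414 -78.0005]
```

```bash
python3 -m jog '[[-1,0.006,0,0,0],[-1,0.012,0,-0.001,0],[-1,0.012,0,-0.001,0]]' ; python3 s.py
```

```text
time_s: 28.25
position: [0.6089, 0.2308, 0.0488]
tool_rot: [[0.584, -0.797, -0.155], [0.081, -0.132, 0.988], [-0.807, -0.59, -0.012]]
ft_force: [0.0, 0.4, -2.1]
grip_width: 0.0511
t 28.25 p [0.6089 0.2308 0.0488] F [ 0.006   0.3588 -2.0777] w 0.0511 yang -170.57440679079784 tilt 36.15982977959702 q [ 11.0637  36.2579  97.7568 -10.6494  10.0355 -78.1865]
```

```bash
python3 -m jog '[[-1,0.003,0,0,0],[-1,0.003,0,0,0]]' ; python3 - <<'E'
from h import *
snap('scene','s11');snap('top','t11')
import cv2
a=cv2.imread('pics/t11.png')[130:260,160:260]; b=cv2.imread('pics/s11.png')[140:270,280:380]
cv2.imwrite('pics/c11.png',cv2.resize(np.hstack([a,b]),None,fx=4,fy=4,interpolation=cv2.INTER_CUBIC))
E
```

```text
time_s: 28.45
position: [0.6105, 0.2313, 0.0471]
tool_rot: [[0.584, -0.797, -0.155], [0.081, -0.132, 0.988], [-0.808, -0.59, -0.013]]
ft_force: [-0.7, -0.1, 0.2]
grip_width: 0.051
```

View pics/c11.png

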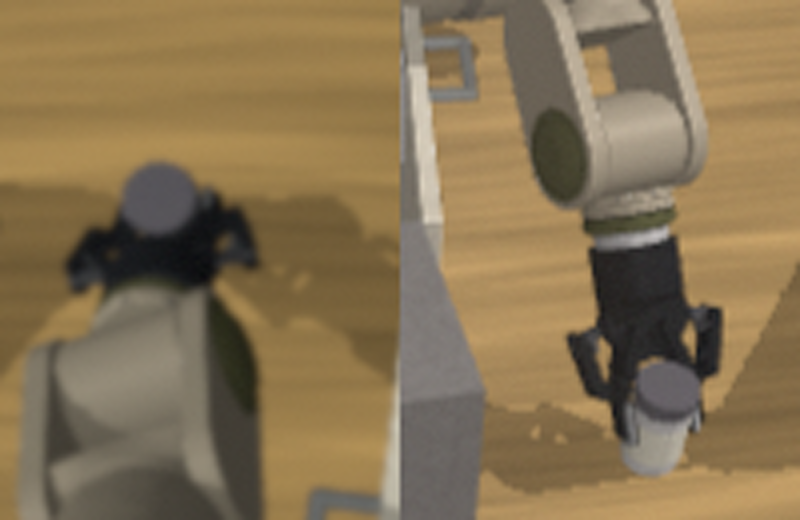

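```bash
python3 -m jog '[[-1,0.003,0,0,0],[-1,0.003,0,0,0]]'|grep -E "pos|force" ; python3 -m jog '[[-1,0.002,0,0,0],[-1,0.002,0,0,0]]'|grep -E "pos|force"
```

```text
position: [0.6133, 0.232, 0.0468]
ft_force: [-1.0, 0.5, 5.4]
position: [0.6144, 0.2322, 0.0467]
ft_force: [-10.7, -4.2, 18.9]
```

Contact confirmed. I'll ease off, release and back out along the tool axis.

```bash
python3 -m jog '[[-1,-0.003,0,0,0],[0.3,-0.003,0,0,0],[0.5,-0.003,0,0,0],[1,-0.003,0,0,0],[1,-0.003,0,0,0],[1,-0.003,0,0,0]]'|grep -E "pos|force|width" ; python3 -m jog '[[1,-0.03,0,0,0],[1,-0.06,0,0,0],[1,-0.1,0,0,0],[1,-0.13,0,0,0],[1,-0.13,0,0,0]]'>/dev/null; python3 s.py; python3 - <<'E'
from h import *
snap('scene','s12');snap('top','t12')
import cv2
a=cv2.imread('pics/t12.png')[130:260,160:260]; b=cv2.imread('pics/s12.png')[140:270,280:380]
cv2.imwrite('pics/c12.png',cv2.resize(np.hstack([a,b]),None,fx=4,fy=4,interpolation=cv2.INTER_CUBIC))
E
```

```text
position: [0.6119, 0.2317, 0.0458]
ft_force: [-0.2, 0.5, -0.4]
grip_width: 0.0855
t 30.05 p [0.5354 0.2215 0.1544] F [0.5191 0.3159 0.7172] w 0.0855 yang -170.5339490164413 tilt 36.31938738917945 q [ 11.7242  20.916  103.0102  -6.5364  19.9327 -82.0312]
```

View pics/c12.png

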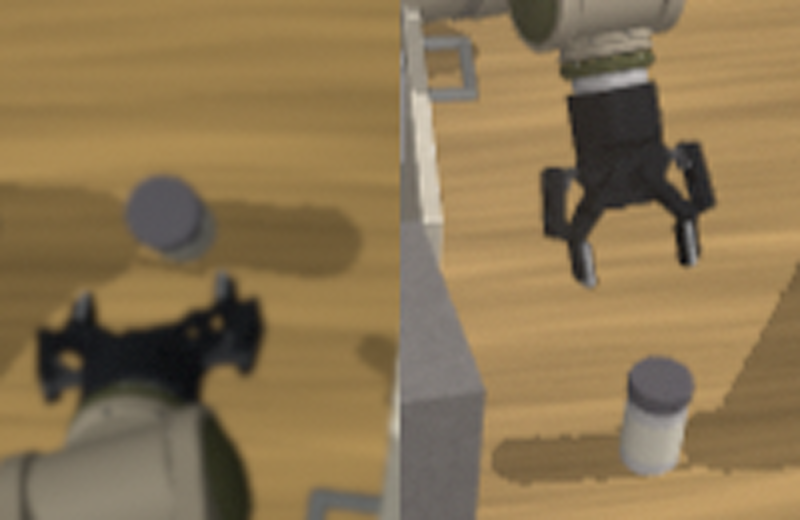

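Jar is standing upright at its new spot: top zoom (163, 213), scene zoom (660, 380). Undoing the half turn.

```bash
python3 -m jog '[[1,0,0,0,0.15],[1,0,0,0,0.3],[1,0,0,0,0.45],[1,0,0,0,0.6],[1,0,0,0,0.75],[1,0,0,0,0.9],[1,0,0,0,1.05],[1,0,0,0,1.2],[1,0,0,0,1.35],[1,0,0,0,1.5],[1,0,0,0,1.6],[1,0,0,0,1.6]]' >/dev/null; python3 -m jog '[[1,0,0,0,0.15],[1,0,0,0,0.3],[1,0,0,0,0.45],[1,0,0,0,0.6],[1,0,0,0,0.75],[1,0,0,0,0.9],[1,0,0,0,1.05],[1,0,0,0,1.2],[1,0,0,0,1.35],[1,0,0,0,1.5],[1,0,0,0,1.56],[1,0,0,0,1.56]]' >/dev/null; python3 s.py;python3 - <<'E'
from h import *
a=onz('top',200.4,182.9,.096);b=onz('scene',344.6,234.6,.096);print(a,b)
R=np.array(env.observe()['tool_rot']); print(R)
g=(a+b)/2; g[2]=.052
for k in(-.1,-.05,.008): print(k,to(*(g+R[:,0]*k)))
E
```

```text
t 32.55 p [0.5364 0.2211 0.1504] F [-0.0286  0.2785  0.8359] w 0.0852 yang 8.283334865456045 tilt 35.98695542963763 q [ 11.6731  21.3635 102.9705  -6.5602  19.8586  98.9176]
[0.59951592 0.22853707 0.096     ] [0.6045466  0.22985609 0.096     ]
[[ 0.58204395  0.80071616  0.1416985 ]
 [ 0.08062153  0.11657401 -0.98990437]
 [-0.80915079  0.5875918   0.00329624]]
-0.1 [ 0.018 -0.004  0.001]
-0.05 [ 0.068 -0.004  0.001]
0.008 [ 0.126 -0.004  0.001]
```

```bash
python3 -m jog '[[1,0.03,-0.004,0.001,0],[1,0.06,-0.004,0.001,0],[1,0.085,-0.004,0.001,0],[1,0.1,-0.004,0.001,0],[1,0.113,-0.004,0.001,0],[1,0.125,-0.004,0.001,0],[1,0.125,-0.004,0.001,0]]' >/dev/null; python3 s.py; python3 -m jog '[[0.4,0,0,0,0],[-1,0,0,0,0],[-1,0,0,0,0],[-1,0,0,0,0],[-1,0,0,0,0],[-1,0,0,0,0]]' 35;python3 s.py
```

```text
t 33.25 p [0.6069 0.2301 0.0476] F [-0.3295  0.5364 -0.3313] w 0.0855 yang 8.216674811172114 tilt 35.94219125661712 q [ 11.0519  36.2504  97.9941 -10.8173  10.0303 102.9521]
time_s: 33.85
position: [0.607, 0.2304, 0.05]
tool_rot: [[0.585, 0.799, 0.14], [0.081, 0.114, -0.99], [-0.807, 0.59, 0.002]]
ft_force: [-1.2, -0.9, 5.7]
grip_width: 0.0513
t 33.85 p [0.607  0.2304 0.05  ] F [-1.2481 -0.9121  5.7188] w 0.0513 yang 8.147523420643703 tilt 36.17572118609161 q [ 11.0704  36.0212  98.0253 -10.7998   9.9928 103.0001]
```

Re-gripped with the jar upright. Now lift it and carry it over the door.

```bash
python3 - <<'E'
from h import *
for w in((.607,.2304,.10),(.59,.23,.20),(.56,.21,.37),(.545,.03,.37),(.545,-.175,.37)): print(w,to(*w))
E
```

```text
(0.607, 0.2304, 0.1) [-0.04  0.03  0.  ]
(0.59, 0.23, 0.2) [-0.131  0.075 -0.002]
(0.56, 0.21, 0.37) [-0.287  0.149  0.014]
(0.545, 0.03, 0.37) [-0.311  0.116  0.19 ]
(0.545, -0.175, 0.37) [-0.327  0.093  0.393]
```

```bash
python3 -m jog '[[-1,-0.02,0.015,0,0],[-1,-0.04,0.03,0,0],[-1,-0.07,0.045,0,0],[-1,-0.1,0.06,0,0],[-1,-0.131,0.075,-0.002,0],[-1,-0.165,0.092,0,0],[-1,-0.205,0.11,0.005,0],[-1,-0.245,0.13,0.01,0],[-1,-0.287,0.149,0.014,0],[-1,-0.287,0.149,0.014,0]]' >/dev/null; python3 s.py; python3 - <<'E'
from h import *
for w in((.545,.03,.375),(.545,-.175,.375)): print(w,to(*w))
E
```

```text
t 34.85 p [0.5606 0.2101 0.3759] F [-0.1071  0.6108 -1.6936] w 0.0518 yang 8.134235485699637 tilt 36.67842295716416 q [ 9.6677  9.4129 78.2708 -1.2763 55.6575 91.9501]
(0.545, 0.03, 0.375) [-0.023 -0.033  0.176]
(0.545, -0.175, 0.375) [-0.04  -0.057  0.379]
```

```bash
python3 -m jog '[[-1,-0.004,-0.006,0.035,0],[-1,-0.009,-0.013,0.07,0],[-1,-0.014,-0.02,0.105,0],[-1,-0.018,-0.026,0.14,0],[-1,-0.023,-0.033,0.176,0],[-1,-0.026,-0.038,0.216,0],[-1,-0.029,-0.043,0.256,0],[-1,-0.033,-0.048,0.296,0],[-1,-0.037,-0.052,0.34,0],[-1,-0.04,-0.057,0.379,0],[-1,-0.04,-0.057,0.379,0],[-1,-0.04,-0.057,0.379,0]]' >/dev/null; python3 s.py; python3 - <<'E'
from h import *
for w in((.545,-.175,.20),(.545,-.175,.073),(.654,-.172,.073)): print(w,to(*w))
snap('scene','s13')
E
```

```text
t 36.05 p [ 0.5443 -0.1753  0.3668] F [-0.3842 -0.2948 -0.9733] w 0.0513 yang 7.9693121967447835 tilt 35.89407944686561 q [-41.0408   8.5047  80.5493  28.4485  68.1962  35.6376]
(0.545, -0.175, 0.2) [ 0.136 -0.097 -0.   ]
(0.545, -0.175, 0.073) [ 0.238 -0.172 -0.   ]
(0.654, -0.172, 0.073) [ 0.302 -0.084  0.012]
```

View pics/s13.png

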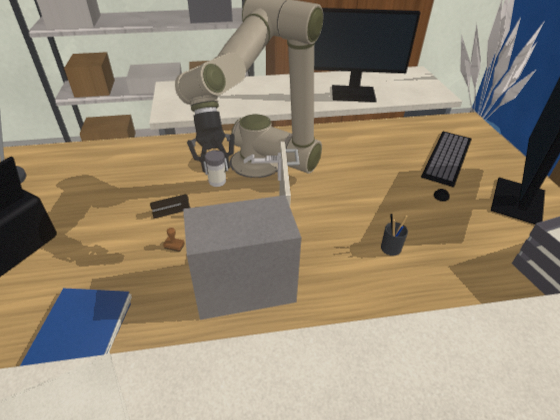

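Jar hangs upright in front of the cupboard opening, at (215, 168). Descending in two steps.

```bash
python3 -m jog '[[-1,0.03,-0.021,0,0],[-1,0.06,-0.043,0,0],[-1,0.09,-0.064,0,0],[-1,0.115,-0.082,0,0],[-1,0.136,-0.097,0,0],[-1,0.16,-0.115,0,0],[-1,0.18,-0.13,0,0],[-1,0.18,-0.13,0,0]]' >/dev/null; python3 s.py; python3 - <<'E'
from h import *
for w in((.547,-.175,.073),(.654,-.172,.073)): print(w,to(*w))
snap('top','t14')
E
```

```text
t 36.9 p [ 0.5443 -0.1728  0.1434] F [ 0.7931  0.7704 -0.2584] w 0.0511 yang 8.059291355746213 tilt 35.753986221073134 q [-40.8339  22.328  102.7693  44.8576  38.8161   9.2345]
(0.547, -0.175, 0.073) [ 0.058 -0.039  0.003]
(0.654, -0.172, 0.073) [0.121 0.047 0.015]
```

View pics/t14.png

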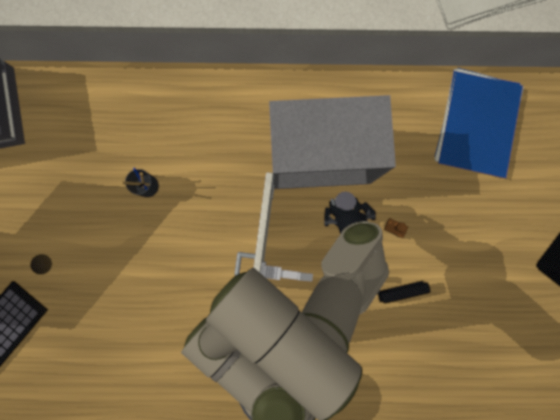

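Clear of the stamp (397, 228) and the catch arm's tip (310, 277). Lowering to just above floor level, then in.

```bash
python3 -m jog '[[-1,0.025,0,0.003,0],[-1,0.035,-0.012,0.003,0],[-1,0.052,-0.023,0.003,0],[-1,0.066,-0.029,0.004,0],[-1,0.066,-0.029,0.004,0]]' >/dev/null; python3 s.py; python3 - <<'E'
from h import *
for w in((.61,-.174,.073),(.654,-.172,.073)): print(w,to(*w))
snap('top','t15')
import cv2
cv2.imwrite('pics/t15z.png',cv2.resize(cv2.imread('pics/t15.png')[150:300,260:420],None,fx=4,fy=4))
E
```

```text
t 37.45 p [ 0.5616 -0.1766  0.0758] F [ 0.4728 -0.0446 -0.433 ] w 0.0512 yang 8.177331421673989 tilt 36.011027236602814 q [-39.7553  30.4465 104.3731  55.8593  31.701   -3.2715]
(0.61, -0.174, 0.073) [0.031 0.037 0.004]
(0.654, -0.172, 0.073) [0.056 0.073 0.008]
```

View pics/t15z.png

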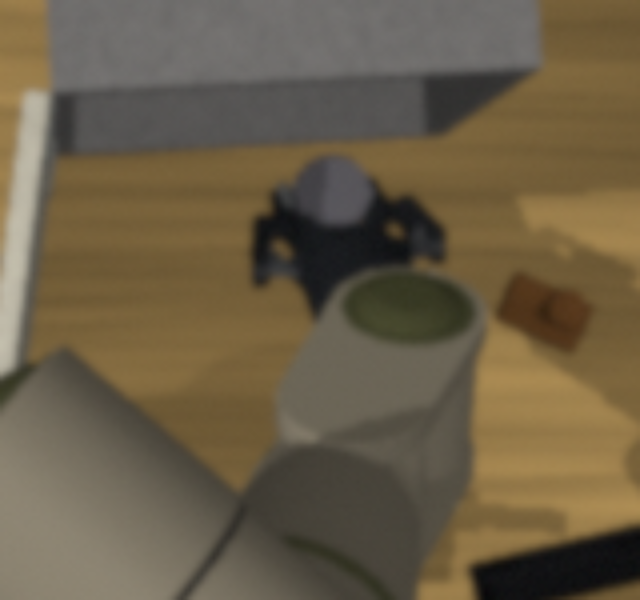

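```bash
python3 -m jog '[[-1,0.01,0.013,0.001,0],[-1,0.02,0.026,0.003,0],[-1,0.03,0.038,0.004,0],[-1,0.04,0.051,0.006,0],[-1,0.048,0.063,0.007,0],[-1,0.055,0.074,0.008,0],[-1,0.055,0.074,0.008,0]]' >/dev/null; python3 s.py; python3 -c "
from h import *
print(to(.654,-.172,.066)); snap('top','t16')"
```

```text
t 38.2 p [ 0.6551 -0.172   0.077 ] F [-0.7628  0.3241 -0.967 ] w 0.0513 yang 8.308782627716718 tilt 36.1670431290536 q [-32.8658  35.8353  90.8033  45.2788  32.7307  14.5067]
[ 0.008 -0.007 -0.   ]
```

View pics/t16.png

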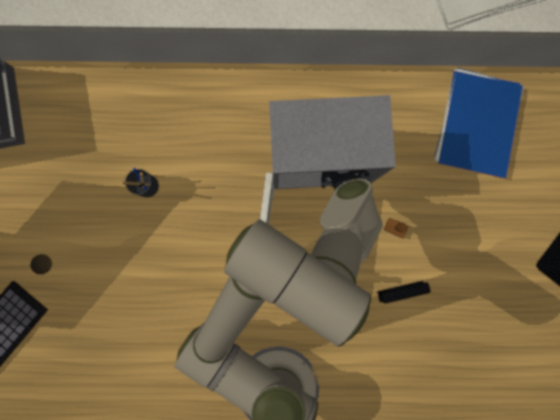

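The jar is inside with no contact force. Lowering onto the cupboard floor.

```bash
python3 -m jog '[[-1,0.004,-0.003,0,0],[-1,0.008,-0.006,0,0],[-1,0.008,-0.006,0,0]]'|grep -E "pos|force"; python3 -m jog '[[-1,0.002,-0.0012,0,0],[-1,0.002,-0.0012,0,0]]'|grep -E "pos|force"; 
```

```text
position: [0.6532, -0.1724, 0.0651]
ft_force: [-1.9, 0.8, 4.0]
position: [0.6538, -0.1722, 0.0649]
ft_force: [-9.4, 3.0, 19.8]
```

Contact at TCP z 0.065, which matches the floor height. Releasing and retreating.

```bash
python3 -m jog '[[-1,-0.002,0.0012,0,0],[0.3,-0.002,0.001,0,0],[0.5,-0.002,0.001,0,0],[1,-0.002,0.001,0,0],[1,-0.002,0.001,0,0],[1,-0.002,0.001,0,0]]'|grep -E "pos|force|width"; python3 - <<'E'
from h import *
st()
for w in((.60,-.180,.11),(.54,-.19,.15)): print(w,to(*w))
E
```

```text
position: [0.6532, -0.1722, 0.0642]
ft_force: [0.1, 0.3, -0.3]
grip_width: 0.0853
t 39.35 p [ 0.6532 -0.1722  0.0642] F [ 0.0643  0.3273 -0.3137] w 0.0853 yang 8.122731650023864 tilt 35.97770061375186 q [-32.9772  36.8793  91.4771  46.9646  31.7292  12.48  ]
(0.6, -0.18, 0.11) [-0.069 -0.017  0.   ]
(0.54, -0.19, 0.15) [-0.137 -0.042  0.002]
```

```bash
python3 -m jog '[[1,-0.025,-0.005,0,0],[1,-0.045,-0.011,0,0],[1,-0.069,-0.017,0,0],[1,-0.095,-0.027,0,0],[1,-0.12,-0.035,0.001,0],[1,-0.137,-0.042,0.002,0],[1,-0.137,-0.042,0.002,0]]'>/dev/null; python3 s.py; python3 - <<'E'
from h import *
snap('top','t17')
import cv2
cv2.imwrite('pics/t17z.png',cv2.resize(cv2.imread('pics/t17.png')[80:300,220:420],None,fx=3,fy=2.7,interpolation=cv2.INTER_CUBIC))
E
```

```text
t 40.05 p [ 0.5394 -0.1906  0.1518] F [ 0.3704  0.8    -0.3726] w 0.0852 yang 8.111520749233412 tilt 36.05859962053481 q [-42.9925  21.7396 101.9542  44.355   40.6353   8.4604]
```

View pics/t17z.png

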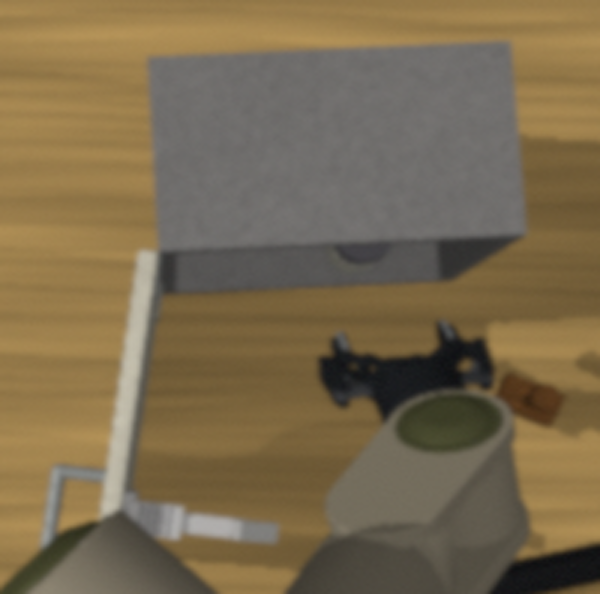

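The jar stands in the cupboard, cap visible at (360, 255) in the zoom, nothing else disturbed. Next I go over the door to its outer side to shut it.

```bash
python3 - <<'E'
from h import *
for w in((.525,-.19,.25),(.50,-.15,.38),(.47,.17,.40),(.45,.15,.275)): print(w,to(*w))
print(door(1.75,-.032,.17),door(1.75,-.07,.17))
E
```

```text
(0.525, -0.19, 0.25) [-0.089  0.046 -0.002]
(0.5, -0.15, 0.38) [-0.205  0.107 -0.045]
(0.47, 0.17, 0.4) [-0.213  0.131 -0.366]
(0.45, 0.15, 0.275) [-0.126  0.04  -0.349]
[0.43318311 0.07152994] [0.43782574 0.10924526]
```

```bash
python3 -m jog '[[-1,-0.03,0.015,0,0],[-1,-0.06,0.03,0,0],[-1,-0.089,0.046,-0.002,0],[-1,-0.125,0.066,-0.015,0],[-1,-0.165,0.087,-0.03,0],[-1,-0.205,0.107,-0.045,0],[-1,-0.206,0.11,-0.09,0],[-1,-0.207,0.114,-0.135,0],[-1,-0.208,0.118,-0.18,0],[-1,-0.21,0.121,-0.225,0],[-1,-0.211,0.124,-0.27,0],[-1,-0.212,0.128,-0.315,0],[-1,-0.213,0.131,-0.366,0],[-1,-0.185,0.1,-0.36,0],[-1,-0.155,0.07,-0.355,0],[-1,-0.126,0.04,-0.349,0],[-1,-0.126,0.04,-0.349,0],[-1,-0.126,0.04,-0.349,0]]'>/dev/null; python3 s.py; python3 - <<'E'
from h import *
s=env.observe(); R=np.array(s['tool_rot'])
for th in(1.85,1.65,1.5,1.35,1.2,1.05,.9,.75,.6,.5,.4,.3,.2,.1,0): print(th,np.round(door(th,-.034,.17),3),to(*door(th,-.034,.17),.272))
snap('top','t18')
E
```

```text
t 41.9 p [0.4512 0.1504 0.2765] F [ 1.2808 -0.2172  0.3426] w -0.0001 yang 8.126622126039418 tilt 36.049286413905726 q [  2.4193   0.4762 105.1714   5.1799  38.5424  81.3251]
1.85 [0.44 0.09] [-0.008 -0.019  0.058]
1.65 [0.429 0.057] [-0.017 -0.031  0.09 ]
1.5 [0.425 0.031] [-0.021 -0.037  0.114]
1.35 [0.425 0.005] [-0.023 -0.04   0.14 ]
1.2 [ 0.429 -0.021] [-0.023 -0.04   0.166]
1.05 [ 0.437 -0.045] [-0.02  -0.036  0.192]
0.9 [ 0.448 -0.069] [-0.016 -0.03   0.216]
0.75 [ 0.463 -0.09 ] [-0.009 -0.02   0.24 ]
0.6 [ 0.481 -0.109] [ 0.    -0.008  0.261]
0.5 [ 0.494 -0.12 ] [0.007 0.001 0.274]
0.4 [ 0.509 -0.13 ] [0.015 0.011 0.285]
0.3 [ 0.524 -0.138] [0.023 0.023 0.296]
0.2 [ 0.54  -0.144] [0.032 0.035 0.304]
0.1 [ 0.557 -0.149] [0.041 0.048 0.312]
0 [ 0.574 -0.153] [0.051 0.061 0.317]
```

View pics/t18.png

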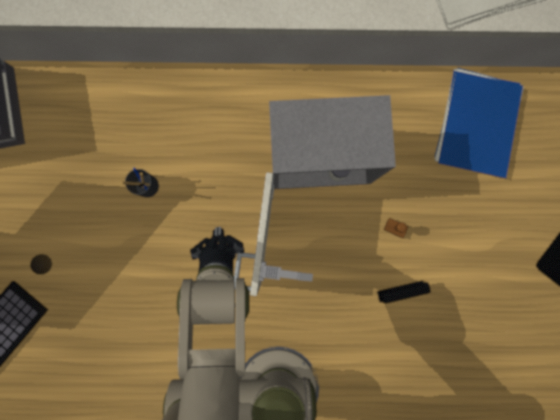

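Fingers are beside the door's outer face and above handle height, clear of it. Pushing along the arc at z about 0.28.

```bash
python3 -m jog '[[-1,-0.01,-0.01,0.03,0],[-1,-0.015,-0.014,0.058,0],[-1,-0.02,-0.02,0.074,0],[-1,-0.024,-0.026,0.09,0],[-1,-0.026,-0.029,0.102,0],[-1,-0.028,-0.032,0.114,0],[-1,-0.03,-0.034,0.127,0],[-1,-0.03,-0.035,0.14,0],[-1,-0.03,-0.035,0.153,0],[-1,-0.03,-0.035,0.166,0],[-1,-0.03,-0.035,0.166,0]]'; python3 - <<'E'
from h import *
for th in(1.05,.9,.75,.6,.5,.4,.3,.2,.1,0): print(th,np.round(door(th,-.034,.17),3),to(*door(th,-.034,.17),.28))
snap('top','t19')
E
```

```text
time_s: 43.05
position: [0.4293, -0.0225, 0.282]
tool_rot: [[0.586, 0.799, 0.139], [0.078, 0.115, -0.99], [-0.807, 0.591, 0.005]]
ft_force: [-0.5, -0.9, 0.2]
grip_width: 0.0002
1.05 [ 0.437 -0.045] [0.004 0.002 0.024]
0.9 [ 0.448 -0.069] [0.009 0.009 0.048]
0.75 [ 0.463 -0.09 ] [0.016 0.018 0.072]
0.6 [ 0.481 -0.109] [0.025 0.03  0.093]
0.5 [ 0.494 -0.12 ] [0.032 0.04  0.106]
0.4 [ 0.509 -0.13 ] [0.04  0.05  0.117]
0.3 [ 0.524 -0.138] [0.048 0.061 0.127]
0.2 [ 0.54  -0.144] [0.057 0.073 0.136]
0.1 [ 0.557 -0.149] [0.066 0.086 0.143]
0 [ 0.574 -0.153] [0.076 0.099 0.149]
```

View pics/t19.png

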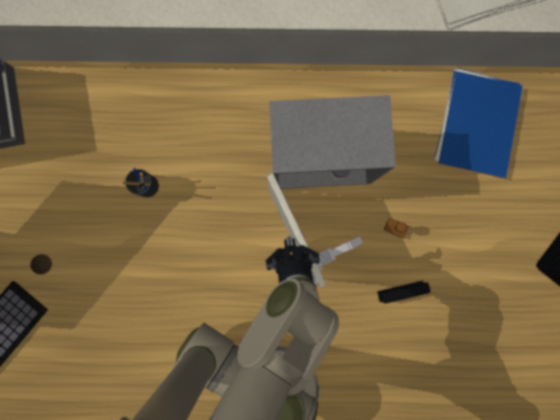

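```bash
python3 -m jog '[[-1,0.002,0.001,0.012,0],[-1,0.004,0.002,0.024,0],[-1,0.006,0.005,0.036,0],[-1,0.009,0.009,0.048,0],[-1,0.012,0.013,0.06,0],[-1,0.016,0.018,0.072,0],[-1,0.02,0.024,0.083,0],[-1,0.025,0.03,0.093,0],[-1,0.032,0.04,0.106,0],[-1,0.036,0.045,0.112,0],[-1,0.036,0.045,0.112,0]]'; python3 - <<'E'
from h import *
for th in(.4,.3,.2,.1,0,-.05): print(th,np.round(door(th,-.034,.17),3),to(*door(th,-.034,.17),.28))
snap('top','t20')
E
```

```text
time_s: 44.2
position: [0.5013, -0.1246, 0.2768]
tool_rot: [[0.582, 0.801, 0.139], [0.08, 0.114, -0.99], [-0.809, 0.588, 0.003]]
ft_force: [0.4, -0.3, -0.5]
grip_width: -0.0002
0.4 [ 0.509 -0.13 ] [0.001 0.007 0.006]
0.3 [ 0.524 -0.138] [0.01  0.019 0.016]
0.2 [ 0.54  -0.144] [0.018 0.031 0.025]
0.1 [ 0.557 -0.149] [0.028 0.043 0.032]
0 [ 0.574 -0.153] [0.037 0.057 0.038]
-0.05 [ 0.582 -0.154] [0.042 0.063 0.04 ]
```

View pics/t20.png

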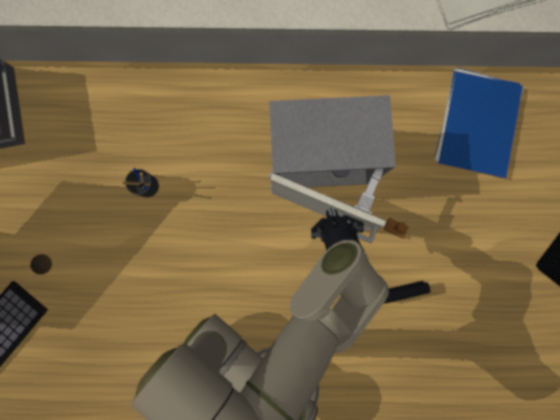

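```bash
python3 -m jog '[[-1,0.001,0.007,0.006,0],[-1,0.005,0.013,0.011,0],[-1,0.01,0.019,0.016,0],[-1,0.014,0.025,0.02,0],[-1,0.018,0.031,0.025,0],[-1,0.021,0.034,0.027,0],[-1,0.023,0.037,0.029,0],[-1,0.023,0.037,0.029,0]]'; python3 -m jog '[[-1,0.003,0.004,0.001,0],[-1,0.005,0.006,0.003,0],[-1,0.008,0.01,0.004,0],[-1,0.011,0.014,0.006,0],[-1,0.014,0.018,0.007,0],[-1,0.014,0.018,0.007,0]]'; python3 - <<'E'
from h import *
print(to(*door(0,-.034,.17),.28))
snap('top','t21')
import cv2
cv2.imwrite('pics/t21z.png',cv2.resize(cv2.imread('pics/t21.png')[80:230,250:420],None,fx=4,fy=4,interpolation=cv2.INTER_CUBIC))
E
```

```text
time_s: 45.05
position: [0.5481, -0.1467, 0.2803]
tool_rot: [[0.583, 0.801, 0.14], [0.08, 0.115, -0.99], [-0.809, 0.588, 0.003]]
ft_force: [-0.3, 1.0, 0.4]
grip_width: 0.0002
time_s: 45.65
position: [0.5717, -0.1501, 0.2793]
tool_rot: [[0.582, 0.801, 0.14], [0.081, 0.115, -0.99], [-0.809, 0.588, 0.002]]
ft_force: [0.3, 0.3, -0.4]
grip_width: 0.0
[0.    0.002 0.003]
```

View pics/t21z.png

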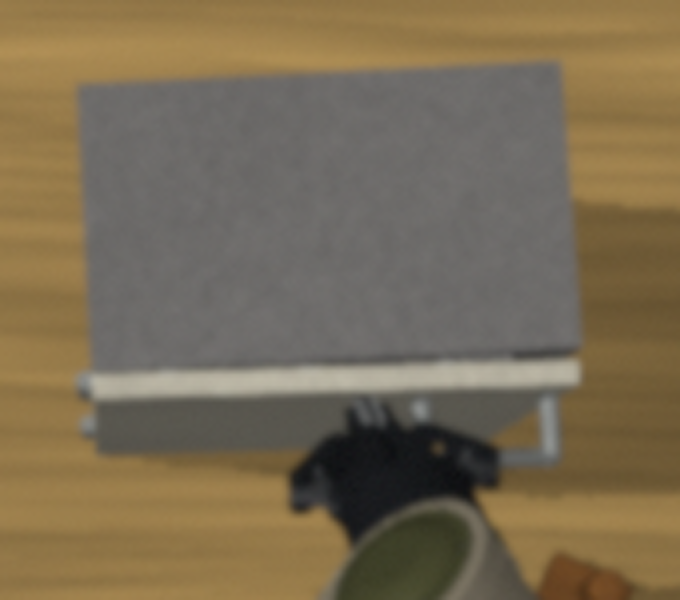

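The door is almost shut, with a thin gap at (545, 352). Pressing it home until the force rises.

```bash
python3 -m jog '[[-1,0.002,0.002,0,0],[-1,0.003,0.004,0.001,0],[-1,0.003,0.004,0.001,0]]'|grep -E "pos|force"; python3 -m jog '[[-1,0.002,0.002,0,0],[-1,0.003,0.004,0.001,0],[-1,0.003,0.004,0.001,0]]'|grep -E "pos|force"
```

```text
position: [0.5763, -0.1503, 0.2793]
ft_force: [0.0, 0.8, -0.7]
position: [0.5778, -0.1503, 0.2791]
ft_force: [-39.7, -0.9, 15.9]
```

Hard stop reached (40 N, so I back off at once). Retreating and checking.

```bash
python3 -m jog '[[-1,-0.006,-0.008,-0.001,0],[-1,-0.02,-0.01,-0.001,0],[-1,-0.05,-0.01,-0.001,0],[-1,-0.1,-0.01,-0.01,0],[-1,-0.15,-0.02,-0.04,0],[-1,-0.2,-0.03,-0.08,0],[-1,-0.22,-0.04,-0.12,0],[-1,-0.22,-0.05,-0.16,0],[-1,-0.22,-0.06,-0.2,0],[-1,-0.22,-0.08,-0.25,0],[-1,-0.22,-0.1,-0.3,0],[-1,-0.22,-0.1,-0.3,0]]'; python3 - <<'E'
from h import *
snap('top','t22');snap('scene','s22')
import cv2
cv2.imwrite('pics/t22z.png',cv2.resize(cv2.imread('pics/t22.png')[80:230,250:420],None,fx=4,fy=4,interpolation=cv2.INTER_CUBIC))
E
```

```text
time_s: 47.5
position: [0.3287, 0.1197, 0.3984]
tool_rot: [[0.584, 0.799, 0.143], [0.083, 0.117, -0.99], [-0.808, 0.59, 0.002]]
ft_force: [-0.0, -0.0, -0.8]
grip_width: 0.0004
```

View pics/t22z.png

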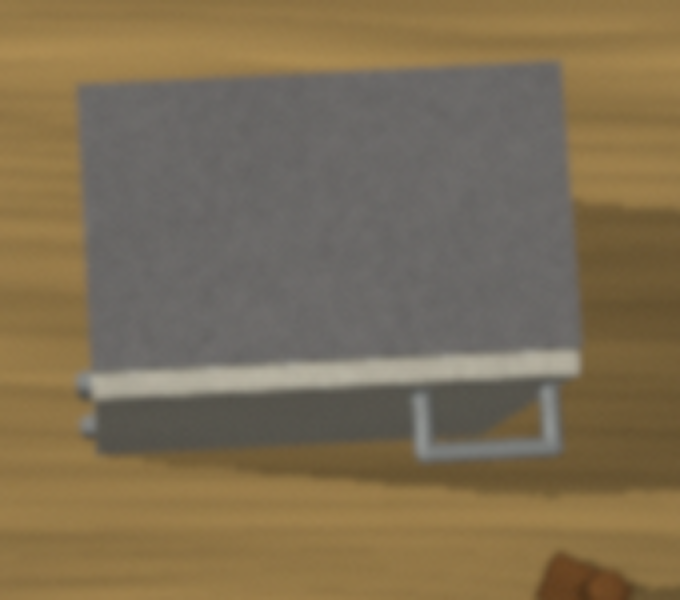

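View pics/t22.png

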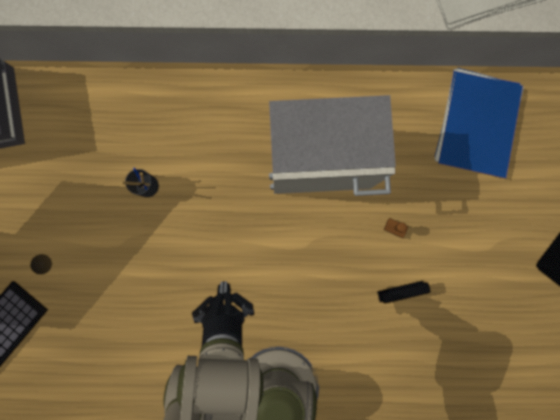

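View pics/s22.png

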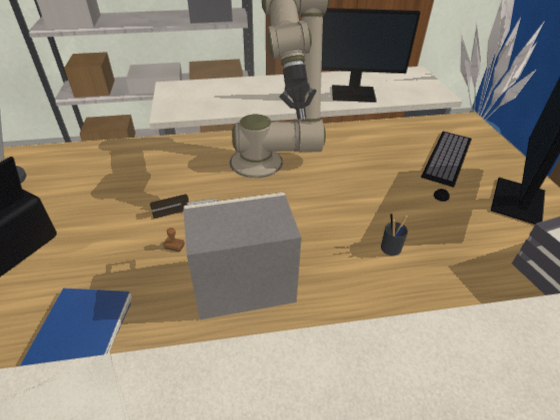

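The door is flush along its whole top edge, with no gap. Stamp (397, 228), stapler (404, 291) and pen cup (142, 182) are where they started, and the robot is clear of everything. Handing in.

```bash
python3 -c "
from rig import env
print(env.close_job())"
```

```text
the job is handed in; nothing more can be done
None
```

The tablet jar is standing upright in the medicine cupboard, the door is shut flush, and I handed the job in at about 47.6 s of the 72 s allowed.

**Opening the door:** I pulled it by the handle until the catch stopped it (33 N). Then I pressed the catch down through the gap while drawing the door on, and swung it open to about 1.75 rad.

**Moving the jar:**
- **Tilting the tool:** It could not go under the top board pointing straight down. I tilted it about 40° by pushing against the arm's reach limits.
- **Regrasp:** Joint 6 ran out of range, so I set the jar down once on free desk and took it again.
- **Lean:** The tool leaned about 4–5° while lowering the jar there, so the jar probably did too. It stood upright once released.

**Shutting the door:** I pushed it to its hard stop. The fingertips briefly pressed on it with about 40 N in x and 43 N in total, before I backed off.

**Last checks:**
- The door's top edge lies flush in the top view.
- Stamp, stapler and pen cup appear at their starting pixels.
- The jar's cap was visible inside the cupboard before the door was shut.
- The robot is clear of everything.

**Not checked:** I never saw the carton, because it is hidden from both cameras; the jar went in at the front and met no unexpected contact. I also did not pull on the door afterwards, so that the catch holds it again is inferred from the door being fully shut.

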